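Reset the tripped bench power supply through its top slot

ROBOT

A 6-joint arm with a two-finger parallel gripper is mounted at the origin on the work surface. World frame = base frame: x ahead of the robot, y to its left, z up, the work surface at z = 0. Lengths are in m, angles in rad, forces in N, time in s.
With the tool pointing down it reaches from about 0.375 to 0.975 m from the base axis. Payload 3.8 kg.
Tool frame: the origin (TCP) lies on the centre line of the jaws, within the pads' length; the fingertips stand 25 mm ahead of it and the grasp point (between the pads) lies 6 mm ahead of it; z points along the fingers, y is the direction in which the jaws open and shut (so a half turn about z gives the same grasp; the last joint's range is limited). The gripper opens to 85 mm and grips with 20 to 120 N. Pads are 22 mm wide; open, the fingers measure 114 mm over their backs; the gripper's body (76 mm by 85 mm) begins 54 mm behind the grasp point. The pads swing forward as they close: fully open they stand 13 mm farther back than shut.
Start: joints at [1.21, 0.264, 1.604, -0, 1.274, -0.037], TCP at [0.215, 0.64, 0.256] pointing down, gripper open.
Joint ranges: [-2.63, 2.63], [-0.94, 2.18], [0.31, 2.57], [-1.31, 4.45], [0, 2.66], [-2.55, 2.55]. Speed limits (rad/s): [2.57, 2.57, 3.14, 3.14, 3.14, 3.14].

INTERFACE

Orientations are given as a rotation vector (axis times angle).
In Python, from workcell import bot gives the robot as it stands.
- The arm moves only by the tool servo_tool, never from a script. Its argument "moves" is a list of rows, each a list of 3 entries, a list of its own where there are three numbers: the closure in counts, from 0 (fully open) to 255 (shut), then the shift along the tool's x, y, z in m, then the turn about the tool's z in rad. A call has exactly 8 rows; each row shifts and turns the pose as measured when the row begins, along the tool's axes as they then stand; what a row does not reach is not made up. A row lasts 1/12 s, in which the tool goes at most 41.7 mm and 7.16 degrees, less where a joint would pass 70% of its speed; a pose out of reach is approached as far as the arm can. A call is refused whole if a number of a shift passes 0.0417 or a number of a turn 0.125, either way. A call with a gripper value outside its range is refused whole. The fingers move at their own pace and stop on an object; "newtons" is the grip in N (left out, the last holds). Time passes only in rows, so rows that do not move let the fingers close, or fill a call up. It gives the time, the measured TCP pose, the force and the opening at its end, in the units of the state.
- bot.read_state(): the state, without advancing time (a new reading comes with each control period).
- bot.read_camera(name): name is "scene" or "top" or "wrist"; returns a dict with "pixels" (420x560x3 uint8, red, green, blue), "depth" (420x560 float32, m along the optical axis (not along the pixel's ray), 0 where there is no reading), "intrinsics" (3x3 intrinsics, pixels), "R" (3x3) and "t" (3): a world point X has camera coordinates R X + t. Camera axes: x right, y down, z forward; pixel columns grow to the right and rows downward; lengths in m; the calibration is good to about 2 mm. A picture is of the moment at which its call begins.
- bot.finish_job(): hands the job in, once; it reports no verdict.
The state is a dict: "time": time; "q": joint angles; "joint_vel": joint speeds; "joint_torque": joint torques, N m; "tool_pos": TCP position; "tcp_rot": TCP orientation; "wrist_force": force on the tool from outside, world axes, zero at the start; "torque": the same for the moment, N m; "width": opening from 0.0 (shut) to 1.0 (fully open).
Only numpy, scipy, OpenCV 4.12 (cv2) and the standard library are available. Lean on these libraries where they do the work, as an engineer would, in place of code of your own. Each camera call takes 0.05 s, during which the arm holds its last target.

TASK

The bench power supply has tripped: its breaker button is out of sight under the inner plate that lies below the wide slot in the top cover. Take the square-handled probe from the tool stand, put its tip through the slot, slide it lightly along the inner plate until it drops into the access hole, and press the breaker fully in, so that it stays in; never lean hard on the supply. Then put the probe back upright and fully down in a hole of the tool stand, let go, and leave everything else where it is.

Things in the scene. Friction and masses are not known exactly. Their poses are not given: they have to be found in the camera images.
- slot (a point): Centre of the wide slot in the power supply's top cover, at the cover's upper face, 89 mm above the bench. The slot is 80 mm long (along its y axis), 10 mm wide (x), cut through a 3 mm sheet. It lies 30 mm towards the front panel (-x) from the middle of the case. The other, narrower marks on the cover are louvres 3 mm wide; nothing enters them.
- plate (a point): The point straight below slot, 10 mm lower, on the upper face of the rigid flat inner plate, which lies under the whole slot. Along the slot's centre line (y), its centre at most 28 mm from this point, in a different place each time and not measured, the plate has one square access hole, 10 by 10 mm. The breaker button sits in it, its top 6 mm below the plate's face.
- psu: The power supply: fixed grey sheet-metal case, 250 mm deep (x), 215 mm wide (y), 89 mm high; origin in the middle of its underside, x from the front panel to the back, z up. Its plates dent: a push of more than 25 N with the probe damages it. The solder reel stands on its cover.
- breaker (a joint): Travel of the round breaker button (9 mm across) under the access hole, in m: 0 = tripped (out), 0.005 = fully in (reset). It moves straight down, resists with about 6 N and stays where it is pushed.
- probe_center (a point): The probe, upright in one of the tool stand's holes: a point on its axis, 95 mm above the tip, in the square black plastic handle (16 by 16 mm, sides along its x and y, from 60 to 140 mm above the tip). z points from the tip up the handle. Below the handle: a collar 22 mm across (55 to 60 mm above the tip) and a steel shaft 6 mm thick with a round end. About 60 g.
- probe_tip (a point): The end of the probe's shaft, 95 mm below the middle of the handle, on its axis.
- stand: Fixed wooden tool stand, 170 mm (its x) by 56 mm (y) by 65 mm high, origin in the middle of its underside, z up. Three upright holes of 10 mm diameter, 60 mm deep, at x = -55, 0 and 55 mm, y = 0. A tool stands with its collar on the stand's top, so that its tip is 10 mm above the origin. Each hole holds one tool at the start.
- driver_center (a point): A screwdriver with a round black handle (26 mm across, top 138 mm above the bench) in another hole of the stand; 95 mm above its tip, not to be disturbed.
- nutdriver_center (a point): A nut driver with a waisted round grey handle (22 mm across, top 126 mm above the bench) in another hole of the stand; 95 mm above its tip, not to be disturbed.
- reel: Reel of solder wire, 54 mm across, 40 mm high, lying on the back of the supply's cover; origin under it. Not to be disturbed.
- flask: Clear bottle with a red cap, 68 mm across, 190 mm high; origin under it. Not to be disturbed.
- spray: Spray can, 52 mm across, 170 mm high; origin under it. Not to be disturbed.
- meter: Grey multimeter lying on its back, 170 by 85 by 36 mm; origin under it. Not to be disturbed.
- pliers: Long-nosed pliers lying flat, 125 mm long; origin under them. Not to be disturbed.
- screwtray: Small steel tray, 100 by 70 by 22 mm; origin under it. Not to be disturbed.
Not all that is in view belongs to the job. What is meant by the stand is not pink, and is the smaller of those in its own colour.

How it is judged:
On the way:
1. the breaker is pressed in (value of joint breaker above 0.004 m), for 0.1 s.
At the end, for the whole second after the job is handed in: The breaker is in (at least 4 of its 5 mm) and the probe stands upright (within 0.12 rad) in a hole of the tool stand, its collar on the stand (tip 4 to 15 mm above the stand's underside), at rest and released (value of joint breaker above 0.004 m and z of probe_tip in the frame of stand between 0.004 and 0.015 m and x of probe_tip in the frame of stand between -0.065 and 0.065 m and y of probe_tip in the frame of stand between -0.01 and 0.01 m and angle between probe_center's own z axis and vertical below 0.12 rad); the robot touches nothing.
It fails at once if the probe presses on the power supply (cover, inner plate or breaker) with more than 25 N (contact force between probe and psu above 25 N).
It fails at once if the robot itself pushes the power supply or the stand with more than 10 N (contact force between any of the arm, the fingers and psu above 10 N or contact force between any of the arm, the fingers and stand above 10 N).
It fails at once if another tool in the stand is lifted out or moved by more than 25 mm (distance of any of driver_center, nutdriver_center from where it was at the start of the episode above 0.025 m).
It fails at once if something else on the bench or on the supply is moved by more than 20 mm (distance of any of reel, flask, spray, meter, pliers, screwtray from where it was at the start of the episode above 0.02 m).
It also fails if it takes over 64 s, if anything falls off the work surface, if the arm or the gripper's body presses on something with over 40 N, if the wrist force passes 120 N, or if a joint passes its speed limit or range.

## Working session

There is one attempt and no reset: what is moved stays moved. The work goes in short steps, Python scripts to look and compute and a tool call to move; the robot and the scene stay as the last step left them, time stands still between calls to the robot, and variables do not carry over. Pictures are saved under pics/ and viewed, and the job is handed in when it is done.

Besides the shell and the picture viewer there is one more tool, called after "Request:" as name(argument=value, ...), one argument or row to a line, values as JSON. servo_tool: Moves the arm, as the interface text tells. Its arguments: {"type":"object","properties":{"moves":{"type":"array","items":{"type":"array"}},"newtons":{"type":"number"}},"required":["moves"]}

```bash
ls; mkdir -p pics; python3 - <<'E'
from workcell import bot
import cv2,numpy as np
print(bot.read_state())
for n in ["scene","top","wrist"]:
    c=bot.read_camera(n); cv2.imwrite(f"pics/{n}0.png",c["pixels"][:,:,::-1]); np.savez(f"{n}0.npz",**c)
    print(n,c["intrinsics"].tolist(),c["R"].round(4).tolist(),c["t"].tolist())
E
```

```text
pics
{'time': 0.0, 'q': array([ 1.21006849e+00,  2.64783725e-01,  1.60535878e+00,  2.62842949e-05,
        1.27366984e+00, -3.68812854e-02]), 'joint_vel': array([-4.57323442e-04, -8.92925803e-05, -1.50205444e-03, -5.60704797e-04,
        3.80881562e-04, -2.63249689e-04]), 'joint_torque': array([-9.36014985e-04, -5.15103364e+01, -3.67319119e+01, -3.34418701e-05,
        1.26480989e-02, -2.09196662e-05]), 'tool_pos': array([0.21454533, 0.63930283, 0.25494956]), 'tcp_rot': array([-0.50641398, -3.10003688,  0.00340972]), 'wrist_force': array([-0.80864683, -0.01807197,  0.23048057]), 'torque': array([-0.03327328, -0.03428061,  0.03524398]), 'width': 1.0022704659195278}
scene [[405.314243759145, 0.0, 281.15822841367276], [0.0, 405.314243759145, 206.31187875310783], [0.0, 0.0, 1.0]] [[0.5801, 0.8145, 0.0104], [0.5727, -0.3987, -0.7163], [-0.5792, 0.4215, -0.6977]] [-0.345526859875628, -0.1324043864883181, 1.4814903824423615]
top [[385.19117710211873, 0.0, 284.87742775618744], [0.0, 385.19117710211873, 213.47097736245468], [0.0, 0.0, 1.0]] [[-0.016, -0.9998, -0.0118], [-0.9938, 0.0172, -0.11], [0.1102, 0.01, -0.9939]] [0.13934187549123542, 0.43005338010276506, 1.4566072624838373]
wrist [[326.79316452472085, 0.0, 270.90959536420115], [0.0, 326.79316452472085, 210.89842865150302], [0.0, 0.0, 1.0]] [[0.3182, 0.948, -0.0025], [0.9086, -0.3043, 0.2862], [0.2705, -0.0933, -0.9582]] [-0.6737061587898966, -0.03816495100458278, 0.37984272270751906]
```

View pics/scene0.png

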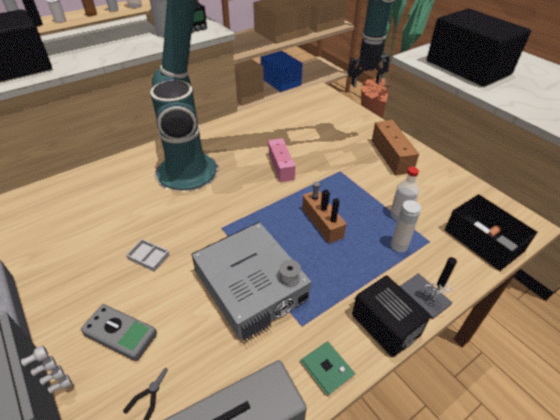

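View pics/top0.png

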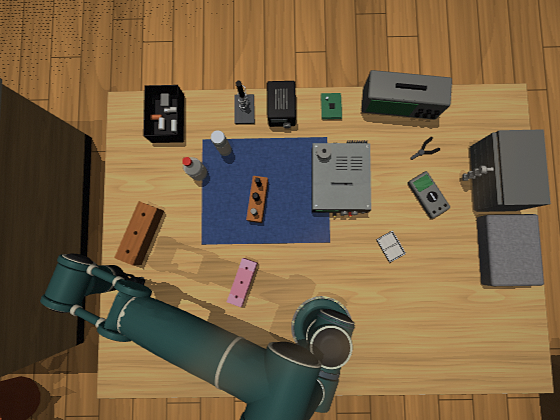

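View pics/wrist0.png

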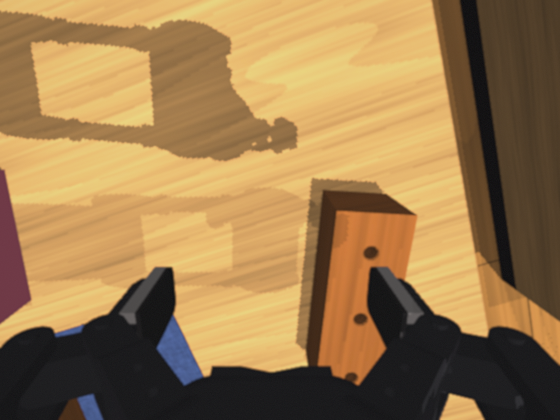

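The scene shows three possible stands: brown on the mat with tools (scene 324,216; top 257,200), a larger empty brown one (scene 395,147; top 140,234) and a pink one (scene 281,160; top 242,282). I choose the smaller brown one on the mat, and will crop it to tell the tools apart.

```bash
python3 - <<'E'
import cv2,numpy as np
s=cv2.imread("pics/scene0.png");t=cv2.imread("pics/top0.png")
a=cv2.resize(s[170:250,290:360],None,fx=6,fy=6,interpolation=2)
b=cv2.resize(t[165:230,232:292],None,fx=6.6,fy=7.38,interpolation=2)
b=cv2.resize(b,(380,480))
cv2.imwrite("pics/crop1.png",np.hstack([a[:480,:420],b]))
a=cv2.resize(s[220:335,185:320],None,fx=2.9,fy=4,interpolation=2)
b=cv2.resize(t[135:225,305:380],None,fx=5,fy=5,interpolation=2)
h=min(a.shape[0],b.shape[0]);cv2.imwrite("pics/crop2.png",np.hstack([a[:h],b[:h]]))
E
```

```text
(no output)
```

View pics/crop1.png

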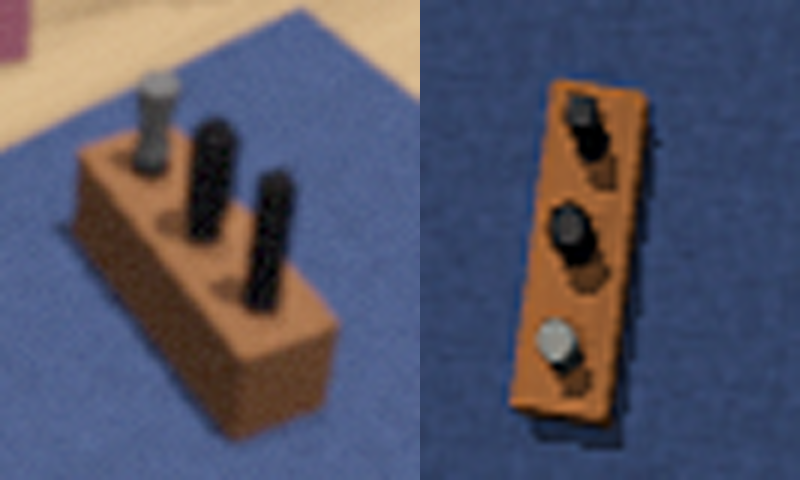

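View pics/crop2.png

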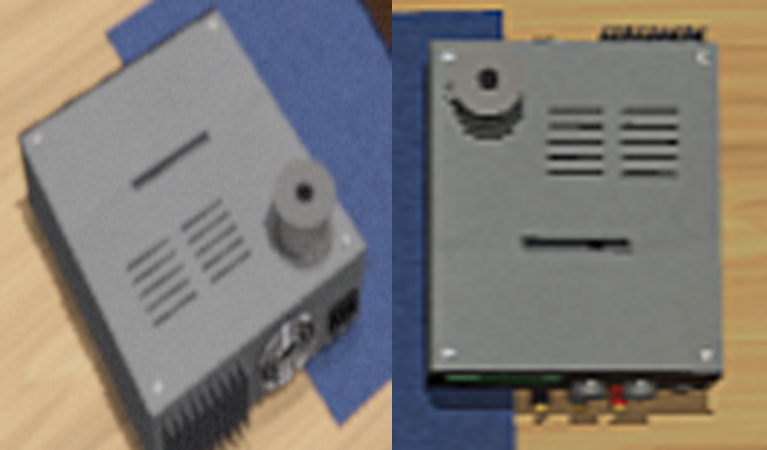

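Crop: the probe is the thin black square handle at the far end of the stand (top ~258,183; scene ~335,211), the thicker round driver is in the middle (top 257,197) and the grey nut driver is nearest the robot (top 254,212). The front panel of the supply faces the robot, with its slot at top (342,183) and scene (244,260). Now I'll measure these.

```bash
cat > h.py <<'E'
import numpy as np,cv2
from scipy.spatial.transform import Rotation as Ro
def ray(c,u,v):
    d=c["R"].T@np.linalg.inv(c["intrinsics"])@np.array([u,v,1.]); o=-c["R"].T@c["t"]; return o,d
def onz(c,u,v,z):
    o,d=ray(c,u,v); return o+d*(z-o[2])/d[2]
def tri(rs):
    A=np.zeros((3,3));b=np.zeros(3)
    for o,d in rs:
        d=d/np.linalg.norm(d);P=np.eye(3)-np.outer(d,d);A+=P;b+=P@o
    x=np.linalg.solve(A,b); return x,[np.linalg.norm((np.eye(3)-np.outer(d,d)/(d@d))@(x-o)) for o,d in rs]
def proj(c,X):
    p=c["intrinsics"]@(c["R"]@np.asarray(X)+c["t"]); return p[:2]/p[2]
E
python3 - <<'E'
from h import *
L=lambda n:dict(np.load(n+"0.npz"))
T,S=L("top"),L("scene")
# stand top face: orange mask in top
im=T["pixels"][:,:,::-1].copy(); hsv=cv2.cvtColor(im,cv2.COLOR_BGR2HSV)
roi=np.zeros(im.shape[:2],np.uint8);roi[165:232,235:285]=1
m=((hsv[...,0]<22)&(hsv[...,1]>110)).astype(np.uint8)*roi
cs,_=cv2.findContours(m,cv2.RETR_EXTERNAL,cv2.CHAIN_APPROX_NONE);c=max(cs,key=cv2.contourArea)
r=cv2.minAreaRect(c);print(r)
P=np.array([onz(T,*p,.065)[:2] for p in cv2.convexHull(c)[:,0,:]],np.float32);print("stand",cv2.minAreaRect(P))
b=cv2.boxPoints(cv2.minAreaRect(P));print(b)
# tool tops
ct=lambda x,y,sx,sy,x0,y0:(x0+x/sx,y0+y/sy)
# crop1 scale: scene 6 ; top x 380/60 y 480/65
for n,st,tt,z in [("probe",(277,176),(582-420,108),.150),("driver",(215,128),(569-420,225),.138),("nut",(160,82),(557-420,340),.126)]:
    s=(290+st[0]/6,170+st[1]/6);t=(232+tt[0]*60/380,165+tt[1]*65/480)
    print(n,s,t,tri([ray(S,*s),ray(T,*t)]),onz(T,*t,z),onz(S,*s,z))
# slot
d=im[178:190,325:360].min(axis=2);print(d[0:12,3:32])
E
```

```text
((256.8900146484375, 198.76998901367188), (15.839191436767578, 45.67909622192383), 8.130102157592773)
stand ((0.48568210005760193, 0.2358880639076233), (0.05943874269723892, 0.172883540391922), 81.35005950927734)
[[0.39575386 0.21950732]
 [0.56667095 0.19350614]
 [0.57561034 0.2522688 ]
 [0.40469325 0.27827   ]]
probe (336.1666666666667, 199.33333333333334) (257.57894736842104, 179.625) (array([0.54217184, 0.22730308, 0.1496883 ]), [np.float64(0.0015698931456167512), np.float64(0.0015698931456167174)]) [0.5411281  0.22601761 0.15      ] [0.54311382 0.22852025 0.15      ]
driver (325.8333333333333, 191.33333333333334) (255.5263157894737, 195.46875) (array([0.48757538, 0.23627903, 0.13533266]), [np.float64(0.0015495575562976573), np.float64(0.001549557556297623)]) [0.48620951 0.23479041 0.138     ] [0.49040972 0.23561837 0.138     ]
nut (316.6666666666667, 183.66666666666666) (253.6315789473684, 211.04166666666666) (array([0.43357313, 0.24529012, 0.12229811]), [np.float64(0.0023124839261849553), np.float64(0.002312483926184877)]) [0.43176625 0.24305666 0.126     ] [0.43778    0.2445081
[... 766 characters left out ...]
 79  80  82  80  79  80  80  79  81  82  55  32
   28  65  80  79  79  75  89 114 120 115 117]
 [123 124 129 120 112 112 114 117 116 116 116 115 118 117 117 119 111 110
  103 110 116 104  94  95  93 111 120 119 120]
 [123 125 126 127 125 124 127 125 126 124 124 123 124 125 125 126 125 128
  127 127 127 127 126 130 125 121 120 121 119]
 [122 123 124 123 121 122 125 122 124 123 123 123 120 122 120 121 122 121
  121 122 123 122 123 123 121 122 121 119 118]
 [122 121 122 122 121 121 122 121 121 120 121 121 121 120 118 119 121 120
  121 120 123 124 121 121 122 122 122 121 119]
 [122 120 123 123 123 124 122 121 120 122 120 120 120 121 121 120 119 120
  122 121 123 121 120 120 121 121 121 120 118]]
```

```bash
cat >> h.py <<'E'
def toolR(st): return Ro.from_rotvec(st["tcp_rot"]).as_matrix()
def need(st,tgt,ydir):
    """rotation about tool z needed, then shift in tool axes now"""
    R=toolR(st); a=R.T@np.array([ydir[0],ydir[1],0]); th=np.arctan2(-a[0],a[1]); th=(th+np.pi/2)%np.pi-np.pi/2
    d=R.T@(np.array(tgt)-st["tool_pos"]); return th,d
def show():
    from workcell import bot
    st=bot.read_state();R=toolR(st)
    print("t",st["time"],"pos",st["tool_pos"].round(4),"F",st["wrist_force"].round(2),"w",round(st["width"],3),"q",st["q"].round(2))
    print("tool x",R[:,0].round(4),"y",R[:,1].round(4),"z",R[:,2].round(4)); return st
E
python3 - <<'E'
from h import *
st=show()
print(need(st,[.542,.2275,.255],[.150,.9886]))
S=dict(np.load("scene0.npz"));T=dict(np.load("top0.npz"))
# psu slot ends
for nm,(sx,sy,tx,ty) in {"L":(135,186,524-392,242),"R":(208,134,631-392,246)}.items():
    s=(185+sx/2.9,220+sy/4);t=(305+tx/5,135+ty/5);print(nm,tri([ray(S,*s),ray(T,*t)]),onz(T,*t,.089))
for n,(x,y) in {"bl":(432,44),"br":(716,44),"fl":(431,372),"fr":(720,372)}.items():
    print(n,onz(T,305+(x-392)/5,135+y/5,.089))
E
```

```text
t 0.15 pos [0.2146 0.6394 0.2552] F [1.04 0.21 0.62] w 0.999 q [ 1.21  0.26  1.61 -0.    1.27 -0.04]
tool x [-9.480e-01  3.182e-01  1.000e-04] y [ 0.3182  0.948  -0.0018] z [-6.0e-04 -1.7e-03 -1.0e+00]
(np.float64(-0.1732139871547338), array([-0.441462 , -0.2863423,  0.0007139]))
L (array([ 0.52615475, -0.07648232,  0.05406786]), [np.float64(0.033338769049376306), np.float64(0.03333876904937629)]) [ 0.53422403 -0.04255736  0.089     ]
R (array([ 0.54232316, -0.08500653,  0.12676241]), [np.float64(0.035869738399911234), np.float64(0.03586973839991129)]) [ 0.52977916 -0.12153417  0.089     ]
bl [0.68608195 0.02190548 0.089     ]
br [ 0.68194198 -0.19043092  0.089     ]
fl [0.43845339 0.02858858 0.089     ]
fr [ 0.43475987 -0.18342538  0.089     ]
```

Request:
servo_tool(
  moves=[
    [0, [-0.04, -0.026, 0], 0],
    [0, [-0.04, -0.026, 0], 0],
    [0, [-0.04, -0.026, 0], 0],
    [0, [-0.04, -0.026, 0], 0],
    [0, [-0.04, -0.026, 0], 0],
    [0, [-0.04, -0.026, 0], 0],
    [0, [-0.04, -0.026, 0], 0],
    [0, [-0.04, -0.026, 0], 0],
  ],
)

```text
time: 0.82
tool_pos: [0.422, 0.3765, 0.2509]
tcp_rot: [-0.482, -3.099, 0.005]
wrist_force: [0.6, 0.6, -0.4]
width: 1.004
```

```bash
python3 -c "
from h import *
st=show();print(need(st,[.542,.2275,.255],[.150,.9886]))"
```

```text
t 0.8167 pos [0.422  0.3765 0.2509] F [ 0.6   0.65 -0.43] w 1.004 q [ 0.68  0.06  1.84  0.    1.24 -0.58]
tool x [-0.9527  0.304   0.0043] y [ 0.304   0.9527 -0.004 ] z [-0.0053 -0.0025 -1.    ]
(np.float64(-0.15827580343292347), array([-0.15961664, -0.1054426 , -0.0043677 ]))
```

Request:
servo_tool(
  moves=[
    [0, [-0.04, -0.026, 0], 0],
    [0, [-0.04, -0.026, 0], 0],
    [0, [-0.04, -0.026, -0.002], 0],
    [0, [-0.025, -0.015, 0], -0.05],
    [0, [-0.01, -0.005, 0], -0.06],
    [0, [0, 0, 0], -0.05],
    [0, [0, 0, 0], 0],
    [0, [0, 0, 0], 0],
  ],
)

```text
time: 1.48
tool_pos: [0.5334, 0.2381, 0.2503]
tcp_rot: [-0.242, -3.127, 0.011]
wrist_force: [0.3, 0.2, 0.3]
width: 0.998
```

```bash
cat >> h.py <<'E'
def snap(n,k):
    from workcell import bot
    c=bot.read_camera(n); cv2.imwrite(f"pics/{n}{k}.png",c["pixels"][:,:,::-1]); np.savez(f"{n}{k}.npz",**c); return c
E
python3 -c "
from h import *
st=show();print(need(st,[.542,.2275,.255],[.150,.9886]));snap('wrist',1)"
```

```text
t 1.4833 pos [0.5334 0.2381 0.2503] F [0.32 0.24 0.26] w 0.998 q [ 0.38  0.1   1.8  -0.    1.24 -1.04]
tool x [-0.9881  0.1538  0.0051] y [ 0.1538  0.9881 -0.0074] z [-0.0061 -0.0065 -1.    ]
(np.float64(-0.0038426455521174407), array([-0.01012649, -0.00915925, -0.00472379]))
```

View pics/wrist1.png

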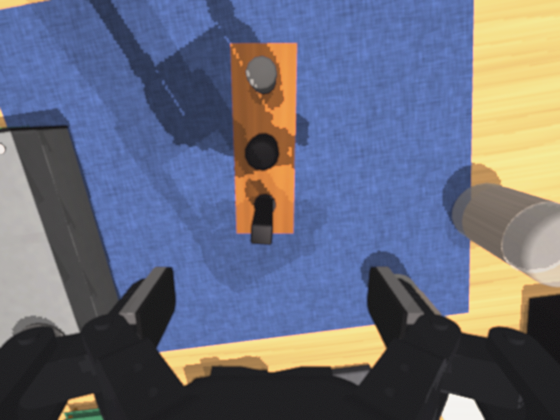

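The wrist picture shows the square probe at (262,232), the round driver at (262,152) and the nut driver at (261,75). All three are clear, and the spray can is to the right at (515,230).

```bash
python3 -c "
from h import *
W=dict(np.load('wrist1.npz'));S=dict(np.load('scene0.npz'));T=dict(np.load('top0.npz'))
im=W['pixels'][:,:,::-1];cv2.imwrite('pics/c3.png',cv2.resize(im[30:260,210:330],None,fx=5,fy=2.6,interpolation=2)[:600])
cv2.imwrite('pics/c4.png',cv2.resize(im[170:260,225:305],None,fx=7,fy=6.6,interpolation=2))
p=(261.5,231)
print(onz(W,*p,.15),tri([ray(W,*p),ray(S,336.2,199.3),ray(T,257.6,179.6)]))
hsv=cv2.cvtColor(im.copy(),cv2.COLOR_BGR2HSV);m=((hsv[...,0]<20)&(hsv[...,1]>150)).astype(np.uint8);m[:,:225]=0;m[:,310:]=0;m[250:]=0;m[:35]=0
cs,_=cv2.findContours(m,cv2.RETR_EXTERNAL,cv2.CHAIN_APPROX_NONE);P=np.array([onz(W,*q,.065)[:2] for q in np.vstack(cs)[:,0]],np.float32);r=cv2.minAreaRect(P);print(r)
"
```

```text
[0.53964442 0.22933139 0.15      ] (array([0.5413843 , 0.22830373, 0.14818741]), [np.float64(0.001327007388144674), np.float64(0.0016595612459361668), np.float64(0.0022205022585741053)])
((0.48731666803359985, 0.23712226748466492), (0.05458090081810951, 0.16732873022556305), 81.17708587646484)
```

View pics/c4.png

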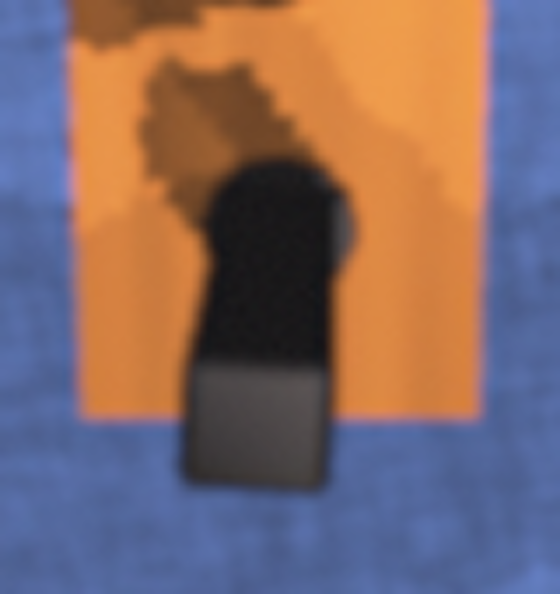

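Request:
servo_tool(
  moves=[
    [0, [-0.009, -0.008, 0.0], 0],
    [0, [-0.003, -0.003, 0.02], 0],
    [0, [0, 0, 0.02], 0],
    [0, [0, 0, 0.02], 0],
    [0, [0, 0, 0.01], 0],
    [0, [0, 0, 0], 0],
    [0, [0, 0, 0], 0],
    [0, [0, 0, 0], 0],
  ],
  newtons=60,
)

```text
time: 2.2
tool_pos: [0.5444, 0.2268, 0.1802]
tcp_rot: [-0.236, -3.131, 0.01]
wrist_force: [0.2, -0.8, 0.4]
width: 0.995
```

```bash
python3 -c "
from h import *
st=show();print(need(st,[.5415,.2285,.112],[.1517,.9884]));snap('wrist',2)"
```

```text
t 2.2 pos [0.5444 0.2268 0.1802] F [ 0.16 -0.77  0.36] w 0.995 q [ 0.36  0.17  1.87 -0.01  1.11 -1.06]
tool x [-9.887e-01  1.502e-01  8.000e-04] y [ 0.1502  0.9886 -0.0063] z [-0.0017 -0.0061 -1.    ]
(np.float64(0.0015626459534876513), array([0.00307056, 0.00171141, 0.06816233]))
```

View pics/wrist2.png

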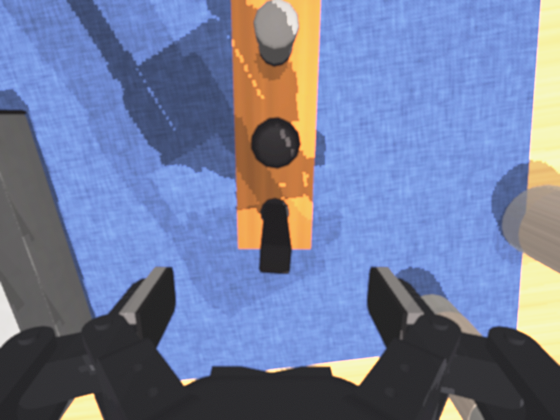

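Probe's top is at (275,261), between the open jaws (174 to 370). I'll check this against the projection of my estimate.

```bash
python3 -c "
from h import *
W=dict(np.load('wrist2.npz'));S=dict(np.load('scene0.npz'));T=dict(np.load('top0.npz'));W1=dict(np.load('wrist1.npz'))
print(proj(W,[.5415,.2285,.15]),tri([ray(W,275,261),ray(W1,261.6,234.4),ray(S,336.2,199.3),ray(T,257.6,179.6)]),onz(W,275,261,.15))
st=show();R=toolR(st);print('grasp pt px',proj(W,st['tool_pos']+R[:,2]*.006),proj(W,st['tool_pos']+R[:,2]*.03))
cv2.imwrite('pics/c5.png',cv2.resize(W['pixels'][180:290,225:325,::-1],None,fx=5,fy=5,interpolation=2))
"
```

```text
[274.22590709 258.69320715] (array([0.54239708, 0.22812686, 0.14951224]), [np.float64(0.0007896632596875283), np.float64(0.0008086358207282594), np.float64(0.0009298873812869045), np.float64(0.0023720971660968187)]) [0.54279189 0.22869596 0.15      ]
t 2.25 pos [0.5447 0.2269 0.1806] F [-0.04 -0.17  0.26] w 0.999 q [ 0.36  0.17  1.87 -0.01  1.11 -1.06]
tool x [-9.887e-01  1.501e-01 -1.000e-04] y [ 0.1501  0.9886 -0.0058] z [-7.0e-04 -5.7e-03 -1.0e+00]
grasp pt px [271.7653451  290.67461379] [271.68871366 265.56230935]
```

View pics/c5.png

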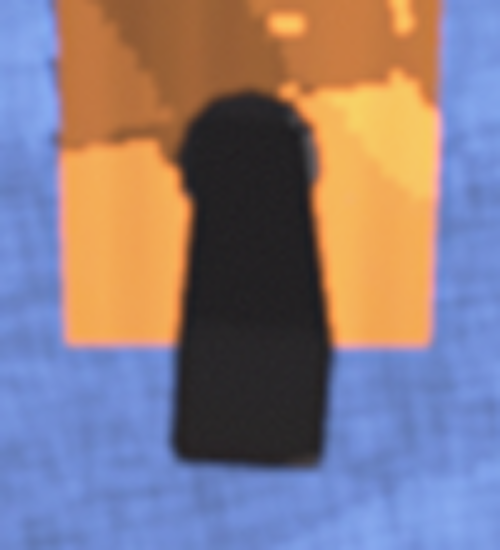

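Request:
servo_tool(
  moves=[
    [0, [0.002, 0.001, 0.0], 0],
    [0, [0.001, 0.0, 0.02], 0],
    [0, [0, 0, 0.025], 0],
    [0, [0, 0, 0.015], 0],
    [0, [0, 0, 0.008], 0],
    [0, [0, 0, 0], 0],
    [0, [0, 0, 0], 0],
    [0, [0, 0, 0], 0],
  ],
  newtons=60,
)

```text
time: 2.92
tool_pos: [0.5486, 0.2319, 0.1218]
tcp_rot: [0.234, 3.116, 0.004]
wrist_force: [-1.1, -0.6, -0.2]
width: 1.003
```

```bash
python3 -c "
from h import *
st=show();print(need(st,[.542,.2284,.112],[.1517,.9884]));snap('wrist',3)"
```

```text
t 2.9167 pos [0.5486 0.2319 0.1218] F [-1.11 -0.63 -0.19] w 1.003 q [ 0.36  0.22  1.92 -0.01  0.98 -1.06]
tool x [-0.9886  0.1493 -0.0166] y [0.1493 0.9888 0.0037] z [ 0.017   0.0012 -0.9999]
(np.float64(0.0023678333517618277), array([ 0.00620719, -0.00452351,  0.00963682]))
```

View pics/wrist3.png

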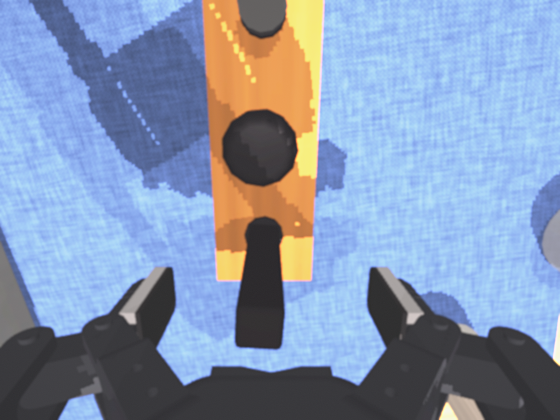

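Request:
servo_tool(
  moves=[
    [0, [0.006, -0.0045, 0.0], 0],
    [0, [0.0, 0.0, 0.004], 0],
    [0, [0, 0, 0.004], 0],
    [0, [0, 0, 0], 0],
    [0, [0, 0, 0.0], 0],
    [0, [0, 0, 0], 0],
    [0, [0, 0, 0], 0],
    [0, [0, 0, 0], 0],
  ],
)

```text
time: 3.63
tool_pos: [0.544, 0.2289, 0.1172]
tcp_rot: [0.234, 3.109, 0.009]
wrist_force: [-0.0, 0.1, -0.1]
width: 0.997
```

```bash
python3 -c "
from h import *
st=show();print(need(st,[.542,.2284,.112],[.1517,.9884]));snap('wrist',4)"
```

```text
t 3.6333 pos [0.544  0.2289 0.1172] F [-0.04  0.06 -0.06] w 0.997 q [ 0.36  0.22  1.94 -0.01  0.97 -1.06]
tool x [-0.9885  0.1496 -0.0229] y [0.1495 0.9887 0.0073] z [ 0.0238  0.0038 -0.9997]
(np.float64(0.002097792475492799), array([ 0.00202148, -0.0008109 ,  0.0051264 ]))
```

View pics/wrist4.png

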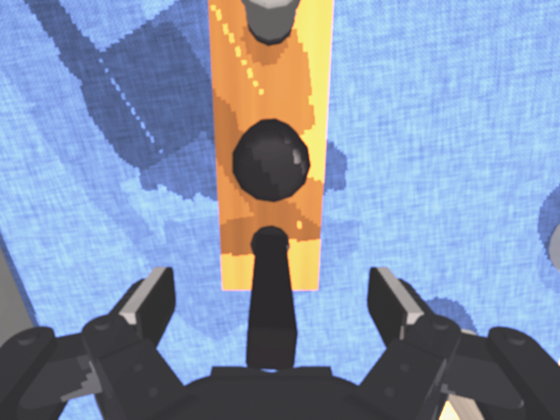

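Request:
servo_tool(
  moves=[
    [0, [0.002, -0.001, 0.005], 0],
    [120, [0.0, 0.0, 0.0], 0],
    [255, [0, 0, 0], 0],
    [255, [0, 0, 0], 0],
    [255, [0, 0, 0.0], 0],
    [255, [0, 0, 0], 0],
    [255, [0, 0, 0], 0],
    [255, [0, 0, 0], 0],
  ],
  newtons=60,
)

```text
time: 4.35
tool_pos: [0.5419, 0.2282, 0.1115]
tcp_rot: [0.234, 3.11, 0.008]
wrist_force: [-0.3, -0.5, -0.5]
width: 0.178
```

```bash
python3 -c "
from h import *
st=show();print(need(st,[.542,.2284,.112],[.1517,.9884]));snap('wrist',5)"
```

```text
t 4.35 pos [0.5419 0.2282 0.1115] F [-0.34 -0.46 -0.54] w 0.178 q [ 0.36  0.22  1.94 -0.01  0.95 -1.06]
tool x [-0.9885  0.1495 -0.0228] y [0.1494 0.9887 0.0071] z [ 0.0236  0.0036 -0.9997]
(np.float64(0.002152373932949647), array([-9.86919670e-05,  2.57663147e-04, -5.09012895e-04]))
```

View pics/wrist5.png

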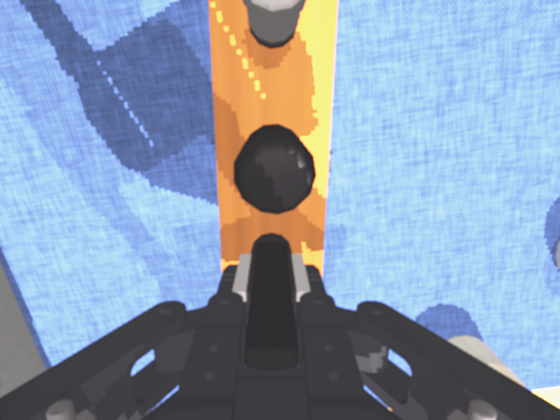

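Grip holds a 15 mm opening, matching the 16 mm handle. Lifting.

Request:
servo_tool(
  moves=[
    [255, [-0.0002, 0, -0.01], 0],
    [255, [-0.0005, 0.0, -0.02], 0],
    [255, [-0.0005, 0, -0.02], 0],
    [255, [-0.0005, 0, -0.025], 0],
    [255, [0, 0, -0.025], 0],
    [255, [0, 0, -0.025], 0],
    [255, [0, 0, 0], 0],
    [255, [0, 0, 0], 0],
  ],
)

```text
time: 5.07
tool_pos: [0.5415, 0.2278, 0.2446]
tcp_rot: [0.234, 3.105, 0.012]
wrist_force: [-0.4, -1.0, -0.9]
width: 0.179
```

```bash
python3 -c "
from h import *
st=show();snap('wrist',6);snap('scene',6);snap('top',6)
s=cv2.imread('pics/scene6.png');cv2.imwrite('pics/c6.png',cv2.resize(s[80:280,260:420],None,fx=3.6,fy=3))"
```

```text
t 5.0667 pos [0.5415 0.2278 0.2446] F [-0.35 -1.04 -0.95] w 0.179 q [ 0.36  0.09  1.83 -0.    1.19 -1.06]
tool x [-0.9884  0.1497 -0.0267] y [0.1495 0.9887 0.0096] z [ 0.0278  0.0055 -0.9996]
```

View pics/wrist6.png

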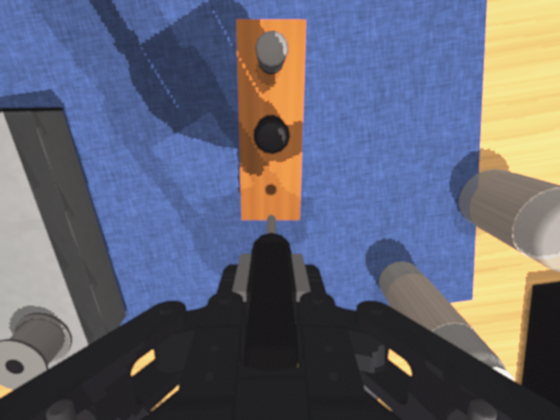

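View pics/c6.png

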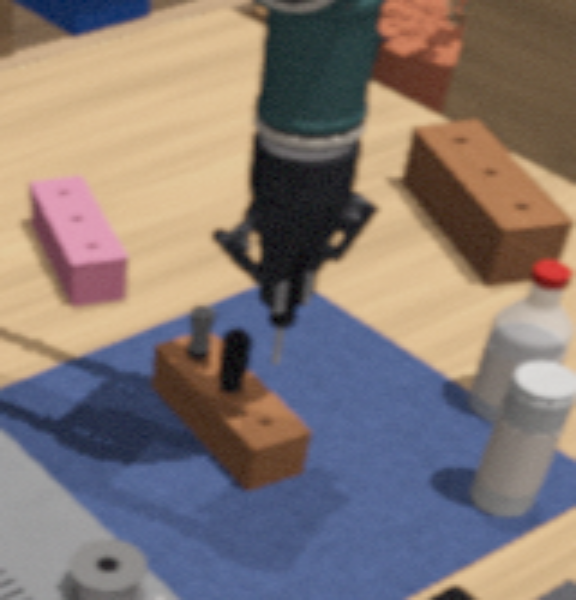

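Probe is out and held straight, and its empty hole is visible at wrist (270,188). Next: over the supply, stopping beyond the slot so the camera looks down onto it.

Request:
servo_tool(
  moves=[
    [255, [-0.01, -0.037, -0.02], 0],
    [255, [-0.01, -0.04, -0.02], 0],
    [255, [-0.01, -0.04, 0], 0],
    [255, [-0.01, -0.04, 0], 0],
    [255, [-0.01, -0.04, 0], -0.04],
    [255, [-0.01, -0.04, 0], -0.04],
    [255, [-0.01, -0.04, 0], -0.04],
    [255, [-0.01, -0.02, 0], 0],
  ],
)

```text
time: 5.88
tool_pos: [0.5754, -0.0786, 0.2671]
tcp_rot: [0.017, 3.141, 0.007]
wrist_force: [0.6, 0.3, 0.6]
width: 0.184
```

```bash
python3 -c "
from h import *
st=show();snap('wrist',7)
W=dict(np.load('wrist6.npz'));print('hole',onz(W,270.3,188.5,.065))"
```

```text
t 5.8833 pos [ 0.5754 -0.0786  0.2671] F [0.55 0.28 0.58] w 0.184 q [-0.18  0.08  1.8   0.    1.26 -1.74]
tool x [-9.999e-01  1.100e-02 -1.000e-04] y [0.011  0.9999 0.0045] z [ 2.0e-04  4.5e-03 -1.0e+00]
hole [0.54148728 0.22873252 0.065     ]
```

View pics/wrist7.png

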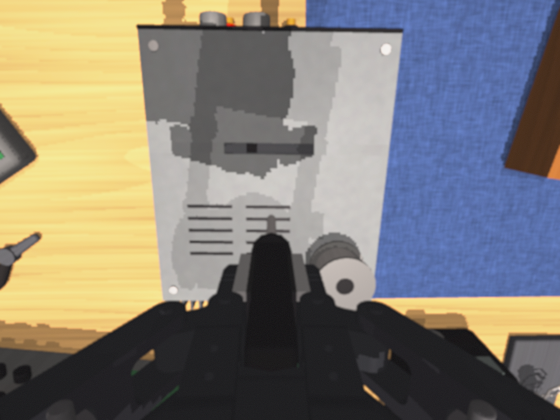

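The wrist view shows the slot from (224,148) to (314,148), with a darker square at (251,148) that looks like the access hole.

```bash
python3 -c "
from h import *
W=dict(np.load('wrist7.npz'))
im=W['pixels'][:,:,::-1];cv2.imwrite('pics/c7.png',cv2.resize(im[135:162,215:325],None,fx=7,fy=10,interpolation=0))
g=cv2.cvtColor(im.copy(),cv2.COLOR_BGR2GRAY)
print(g[148,218:320]);print(g[140:158,235],g[140:158,290],g[140:158,251])
"
```

```text
[115 115 115 115 114 105  91  80  77  78  78  78  78  77  78  78  78  77
  77  78  78  78  77  77  78  77  78  74  60  42  36  36  38  36  38  37
  38  39  50  66  76  79  79  80  79  79  80  79  79  80  78  80  80  80
  79  79  80  80  79  78  79  80  79  79  79  79  79  79  80  78  77  78
  79  79  78  78  78  76  71  66  64  62  62  63  63  62  63  62  62  62
  62  62  62  61  67 104 152 177 183 182 181 181]
[117 114  99  85  78  76  78  77  77  77  78  77  78  88 104 114 116 115] [116 117 112  98  83  77  78  78  79  78  78  78  74  74  87 104 114 114] [119 113  96  68  44  37  36  39  36  36  36  40  54  77 100 112 115 115]
```

View pics/c7.png

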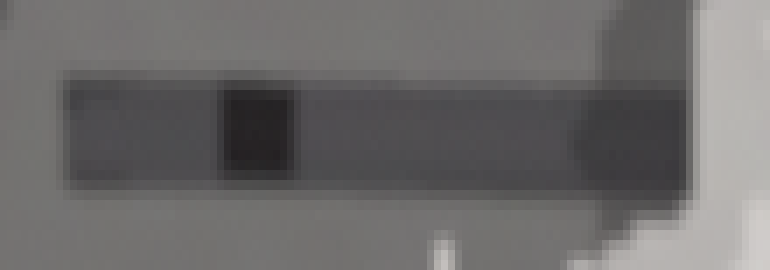

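```bash
python3 -c "
from h import *
W=dict(np.load('wrist7.npz'))
a=onz(W,223.9,148.2,.089);b=onz(W,312.9,148.9,.089);m=(a+b)/2
print(a,b,np.linalg.norm(a-b),m)
u=(a-b)/np.linalg.norm(a-b);print('yaxis',u)
w0=onz(W,268,142.6,.089);w1=onz(W,268,154,.089);print(w0,w1)
h0=onz(W,246.4,148.5,.079);h1=onz(W,256.7,148.5,.079);h=(h0+h1)/2;print(h0,h1,h,'along',(h-m)@u)
st=show();R=toolR(st)
# probe tip position seen? tip expected
tip=st['tool_pos']+R[:,2]*.101;print('tip',tip,proj(W,tip))
T=dict(np.load('top0.npz'))
print('top view slot',onz(T,331,183.6,.089),onz(T,351.6,183.9,.089),'hole',onz(T,345,183.5,.079))
im=W['pixels'][:,:,::-1];cv2.imwrite('pics/c8.png',cv2.resize(im[190:260,235:310],None,fx=8,fy=8,interpolation=2))
"
```

```text
[ 0.53281102 -0.11969899  0.089     ] [ 0.53434143 -0.04007157  0.089     ] 0.0796421206296696 [ 0.53357622 -0.07988528  0.089     ]
yaxis [-0.01921602 -0.99981536  0.        ]
[ 0.52834158 -0.08020601  0.089     ] [ 0.53840934 -0.08034277  0.089     ]
[ 0.53431814 -0.10030834  0.079     ] [ 0.53442718 -0.09078528  0.079     ] [ 0.53437266 -0.09554681  0.079     ] along 0.01564333603641387
t 5.9333 pos [ 0.5771 -0.0811  0.2665] F [ 2.84 -2.59 -1.54] w 0.174 q [-0.18  0.08  1.79  0.    1.26 -1.74]
tool x [-0.9999  0.0139 -0.0011] y [0.0139 0.9999 0.0024] z [ 0.0012  0.0024 -1.    ]
tip [ 0.57719898 -0.08084255  0.16548599] [267.55740824 222.05494828]
top view slot [ 0.53349957 -0.04105627  0.089     ] [ 0.53098579 -0.11714283  0.089     ] hole [ 0.53480616 -0.09430902  0.079     ]
```

View pics/c8.png

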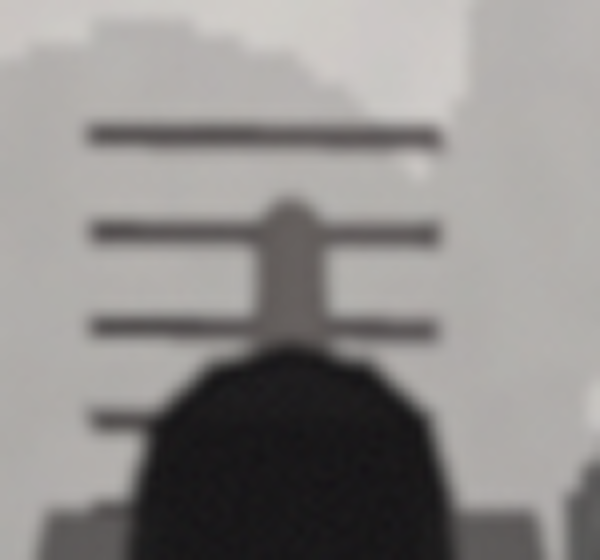

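Request:
servo_tool(
  moves=[
    [255, [0.02, -0.008, 0], 0],
    [255, [0.015, -0.006, 0.01], 0],
    [255, [0.009, -0.001, 0.015], 0],
    [255, [0, 0, 0.015], 0],
    [255, [0, 0, 0.01], 0],
    [255, [0, 0, 0], 0],
    [255, [0, 0, 0], 0],
    [255, [0, 0, 0], 0],
  ],
)

```text
time: 6.6
tool_pos: [0.5254, -0.0978, 0.2018]
tcp_rot: [-0.034, -3.122, -0.012]
wrist_force: [-1.3, -0.9, -0.2]
width: 0.183
```

```bash
python3 -c "
from h import *
st=show();snap('wrist',8);snap('scene',8);st=show()
W=dict(np.load('wrist8.npz'));R=toolR(st)
for k in (.098,.101): print(proj(W,st['tool_pos']+R[:,2]*k))
print(proj(W,[.5333,-.0955,.079]),proj(W,[.5336,-.0799,.089]))
im=W['pixels'][:,:,::-1];cv2.imwrite('pics/c9.png',cv2.resize(im[150:290,200:340],None,fx=5,fy=4.2,interpolation=2))
s=cv2.imread('pics/scene8.png');cv2.imwrite('pics/c10.png',cv2.resize(s[150:330,180:320],None,fx=4,fy=3.3,interpolation=2))
"
```

```text
t 6.6 pos [ 0.5254 -0.0978  0.2018] F [-1.35 -0.87 -0.21] w 0.183 q [-0.23  0.05  1.95  0.    1.16 -1.78]
tool x [-0.9996  0.0219  0.0199] y [0.022  0.9997 0.0073] z [-0.0198  0.0078 -0.9998]
t 6.7 pos [ 0.5261 -0.0979  0.2027] F [ 0.48 -0.5  -0.61] w 0.177 q [-0.23  0.05  1.95  0.    1.16 -1.78]
tool x [-0.9996  0.0217  0.0181] y [0.0219 0.9997 0.0069] z [-0.0179  0.0073 -0.9998]
[271.08850321 222.91650271]
[271.08605847 221.55403492]
[273.29607346 223.85512526] [294.31245165 227.82877022]
```

View pics/c9.png

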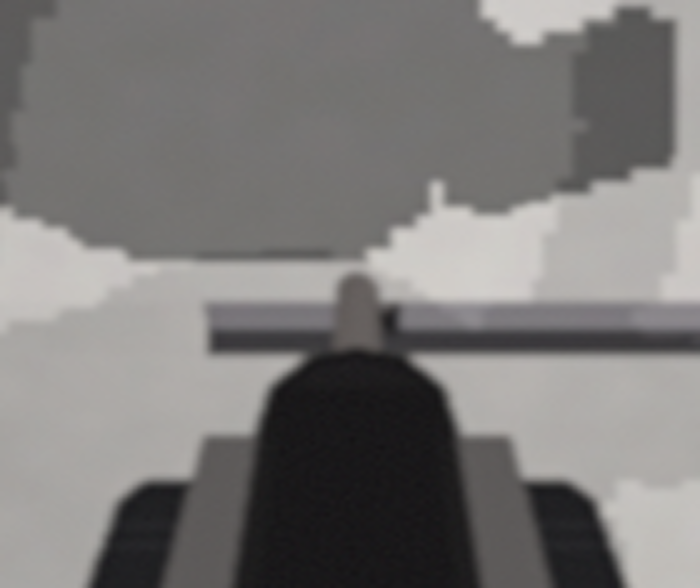

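View pics/c10.png

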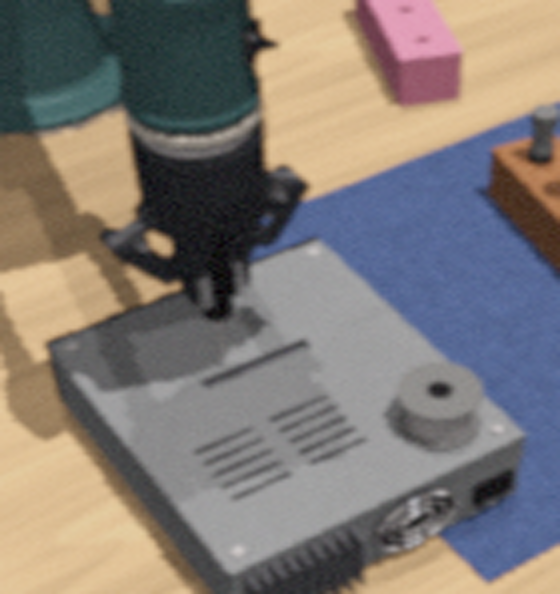

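Request:
servo_tool(
  moves=[
    [255, [-0.006, 0.001, 0], 0],
    [255, [-0.004, 0.001, 0], 0],
    [255, [-0.002, 0, 0], 0],
    [255, [0, 0, 0], 0],
    [255, [0, 0, 0], 0],
    [255, [0, 0, 0], 0],
    [255, [0, 0, 0], 0],
    [255, [0, 0, 0], 0],
  ],
)

```text
time: 7.37
tool_pos: [0.5432, -0.0959, 0.2067]
tcp_rot: [-0.032, -3.131, -0.009]
wrist_force: [-0.1, -0.6, -0.7]
width: 0.179
```

```bash
cat >> h.py <<'E'
def tip(st,o=(.0023,0,.101)): return st["tool_pos"]+toolR(st)@np.array(o)
E
python3 -c "
from h import *
snap('wrist',9);st=show();t=tip(st);R=toolR(st);print('tip',t,'need',R.T@(np.array([.5333,-.0955,.095])-t))
W=dict(np.load('wrist9.npz'))
print(proj(W,tip(st,(.0023,0,.098))),'hole',proj(W,[.5333,-.0955,.079]))
im=W['pixels'][:,:,::-1];cv2.imwrite('pics/c11.png',cv2.resize(im[180:290,200:340],None,fx=5,fy=5,interpolation=2))
"
```

```text
t 7.4167 pos [ 0.5431 -0.0958  0.2066] F [-0.47 -0.9   0.23] w 0.176 q [-0.22  0.08  1.92  0.    1.16 -1.77]
tool x [-0.9997  0.0204  0.0105] y [0.0204 0.9998 0.0055] z [-0.0104  0.0057 -0.9999]
tip [ 0.53975626 -0.09521279  0.10563768] need [ 0.00633664 -0.0004774   0.01070257]
[271.38134232 218.0578518 ] hole [270.6197444  198.74816402]
```

View pics/c11.png

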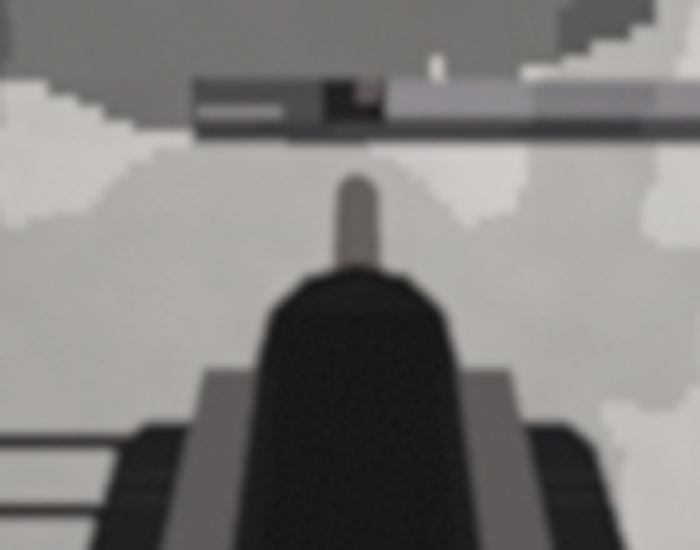

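The crop shows the hole at (270.6,200) with the reddish button in it, and the tip at (271,215) in line with it. About 6 mm of -x is still needed.

```bash
python3 -c "
from h import *
W=dict(np.load('wrist9.npz'))
for x in (.5283,.5333,.5383): print(x,proj(W,[x,-.0955,.089]),proj(W,[x,-.0955,.079]))
a=[onz(W,270.6,v,.089) for v in (195.8,207.7)];print(a)
im=W['pixels'][:,:,::-1];g=cv2.cvtColor(im.copy(),cv2.COLOR_BGR2GRAY);print(g[190:216,300],g[190:216,270],g[190:216,245])
"
```

```text
0.5283 [270.53679666 195.44772009] [270.4854938  192.46132385]
0.5333 [270.67604143 201.96513136] [270.6197444  198.74816402]
0.5383 [270.8137203  208.40924932] [270.75254212 204.96696681]
[array([ 0.52856971, -0.09545863,  0.089     ]), array([ 0.53774366, -0.09564908,  0.089     ])]
[114 114 114 114 116 124 133 138 140 141 141 140 132 109  84  71  66  84
 132 179 201 205 204 204 204 205] [115 115 115 116 110  91  66  49  47  49  42  35  34  39  53  65  67  71
 103 147 172 177 178 173 154 124] [115 115 116 116 112 100  84  77  75  76  89 114 124 108  83  67  62  85
 129 160 174 175 174 174 174 174]
```

Request:
servo_tool(
  moves=[
    [255, [0.0015, 0, 0], 0],
    [255, [0.0015, 0, 0], 0],
    [255, [0.0015, 0, 0], 0],
    [255, [0.0005, 0, 0], 0],
    [255, [0, 0, 0], 0],
    [255, [0, 0, 0], 0],
    [255, [0, 0, 0], 0],
    [255, [0, 0, 0], 0],
  ],
)

```text
time: 8.08
tool_pos: [0.5367, -0.0958, 0.2065]
tcp_rot: [-0.033, -3.13, -0.009]
wrist_force: [0.3, 0.3, 0.1]
width: 0.178
```

```bash
python3 -c "
from h import *
snap('wrist',10);st=show();t=tip(st);R=toolR(st);print('tip',t,'need',R.T@(np.array([.5333,-.0955,.095])-t))
W=dict(np.load('wrist10.npz'))
print(proj(W,tip(st,(.0023,0,.098))),'hole',proj(W,[.5333,-.0955,.079]))
im=W['pixels'][:,:,::-1];cv2.imwrite('pics/c12.png',cv2.resize(im[180:290,200:340],None,fx=5,fy=5,interpolation=2))
"
```

```text
t 8.1333 pos [ 0.5367 -0.0958  0.2065] F [ 0.56  0.84 -0.86] w 0.18 q [-0.22  0.06  1.93  0.    1.16 -1.78]
tool x [-0.9997  0.0208  0.0112] y [0.0209 0.9998 0.0055] z [-0.0111  0.0058 -0.9999]
tip [ 0.53329394 -0.09521814  0.10549793] need [-0.00012956 -0.00033987  0.01049541]
[271.34682458 218.17772819] hole [270.76444118 206.95066365]
```

View pics/c12.png

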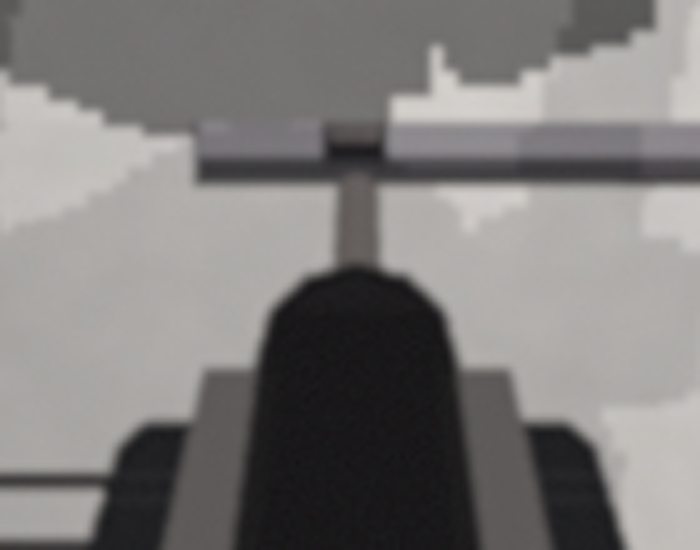

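Request:
servo_tool(
  moves=[
    [255, [0.0004, -0.0003, 0.0025], 0],
    [255, [0, 0, 0.0025], 0],
    [255, [0, 0, 0.0025], 0],
    [255, [0, 0, 0.0025], 0],
    [255, [0, 0, 0.0025], 0],
    [255, [0, 0, 0.0015], 0],
    [255, [0, 0, 0], 0],
    [255, [0, 0, 0], 0],
  ],
)

```text
time: 8.8
tool_pos: [0.5359, -0.096, 0.1902]
tcp_rot: [-0.033, -3.129, -0.009]
wrist_force: [0.4, 0.1, -0.4]
width: 0.178
```

```bash
python3 -c "
from h import *
snap('wrist',11);st=show();t=tip(st);R=toolR(st);print('tip',t,'need',R.T@(np.array([.5333,-.0955,.079])-t))
W=dict(np.load('wrist11.npz'))
im=W['pixels'][:,:,::-1];cv2.imwrite('pics/c13.png',cv2.resize(im[180:290,200:340],None,fx=5,fy=5,interpolation=2))
"
```

```text
t 8.85 pos [ 0.5359 -0.096   0.1902] F [ 0.13 -0.4  -0.98] w 0.179 q [-0.22  0.08  1.95  0.    1.13 -1.78]
tool x [-0.9997  0.0208  0.0124] y [0.0209 0.9998 0.0058] z [-0.0122  0.0061 -0.9999]
tip [ 0.53231384 -0.09531108  0.08924972] need [-0.0011166  -0.00022799  0.01023553]
```

View pics/c13.png

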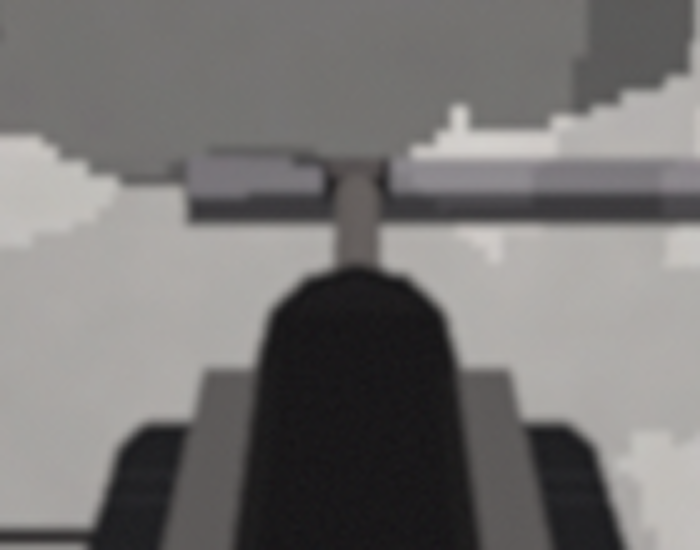

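Request:
servo_tool(
  moves=[
    [255, [-0.0003, 0, 0.0015], 0],
    [255, [0, 0, 0.0015], 0],
    [255, [0, 0, 0.0015], 0],
    [255, [0, 0, 0.0015], 0],
    [255, [0, 0, 0.0015], 0],
    [255, [0, 0, 0.001], 0],
    [255, [0, 0, 0], 0],
    [255, [0, 0, 0], 0],
  ],
)

```text
time: 9.52
tool_pos: [0.5364, -0.096, 0.1813]
tcp_rot: [-0.033, -3.13, -0.009]
wrist_force: [-0.2, 1.0, -1.4]
width: 0.18
```

```bash
python3 -c "
from h import *
snap('wrist',12);st=show();t=tip(st);R=toolR(st);print('tip',t,'need',R.T@(np.array([.5333,-.0955,.079])-t))
W=dict(np.load('wrist12.npz'))
im=W['pixels'][:,:,::-1];cv2.imwrite('pics/c14.png',cv2.resize(im[180:290,200:340],None,fx=5,fy=5,interpolation=2))
"
```

```text
t 9.5667 pos [ 0.5364 -0.096   0.1812] F [0.44 0.35 0.01] w 0.178 q [-0.22  0.09  1.95  0.    1.11 -1.78]
tool x [-0.9997  0.0208  0.0116] y [0.0208 0.9998 0.0056] z [-0.0114  0.0059 -0.9999]
tip [ 0.53293574 -0.09534291  0.08028136] need [-0.00038223 -0.0001567   0.00127616]
```

View pics/c14.png

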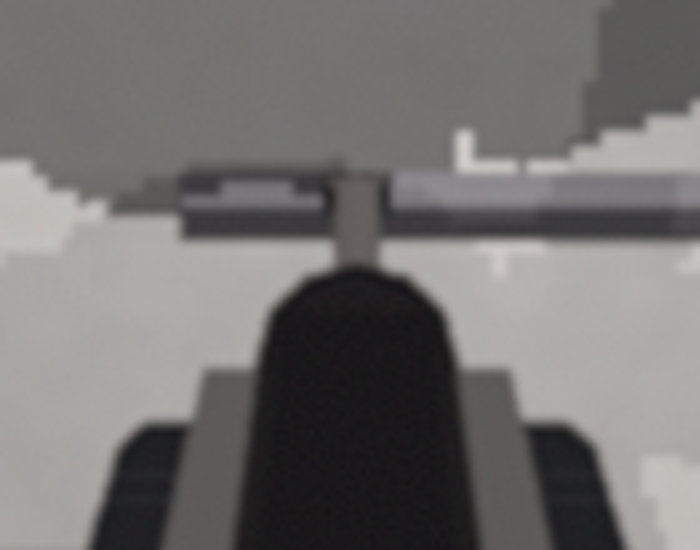

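The tip is inside the slot, centred left to right on the hole (crop x 356), and no contact force shows yet. Going on down gently.

Request:
servo_tool(
  moves=[
    [255, [0, 0, 0.0012], 0],
    [255, [0, 0, 0.001], 0],
    [255, [0, 0, 0.001], 0],
    [255, [0, 0, 0.0005], 0],
    [255, [0, 0, 0], 0],
    [255, [0, 0, 0], 0],
    [255, [0, 0, 0], 0],
    [255, [0, 0, 0], 0],
  ],
)

```text
time: 10.23
tool_pos: [0.5365, -0.096, 0.1774]
tcp_rot: [-0.033, -3.13, -0.009]
wrist_force: [0.0, -0.2, -0.3]
width: 0.176
```

```bash
python3 -c "
from h import *
st=show();t=tip(st);R=toolR(st);print('tip',t,'need',R.T@(np.array([.5333,-.0955,.073])-t))
"
```

```text
t 10.2333 pos [ 0.5365 -0.096   0.1774] F [ 0.03 -0.19 -0.26] w 0.176 q [-0.22  0.09  1.96  0.    1.1  -1.78]
tool x [-0.9997  0.0208  0.0111] y [0.0209 0.9998 0.0055] z [-0.011   0.0058 -0.9999]
tip [ 0.53307833 -0.0953906   0.07641277] need [-0.00026188 -0.00012367  0.00340943]
```

Request:
servo_tool(
  moves=[
    [255, [0, 0, 0.001], 0],
    [255, [0, 0, 0.001], 0],
    [255, [0, 0, 0.001], 0],
    [255, [0, 0, 0.0005], 0],
    [255, [0, 0, 0.0005], 0],
    [255, [0, 0, 0.0005], 0],
    [255, [0, 0, 0.0005], 0],
    [255, [0, 0, 0.0005], 0],
  ],
)

```text
time: 10.9
tool_pos: [0.537, -0.0961, 0.1736]
tcp_rot: [-0.033, -3.132, -0.008]
wrist_force: [-2.4, 0.5, 4.3]
width: 0.18
```

```bash
python3 -c "
from h import *
st=show();t=tip(st);R=toolR(st);print('tip',t,'need',R.T@(np.array([.5333,-.0955,.073])-t))
"
```

```text
t 10.9 pos [ 0.537  -0.0961  0.1736] F [-2.44  0.46  4.28] w 0.18 q [-0.22  0.09  1.96  0.    1.1  -1.78]
tool x [-0.9997  0.0207  0.0099] y [0.0208 0.9998 0.0053] z [-0.0097  0.0055 -0.9999]
tip [ 0.53373113 -0.09548467  0.07266698] need [ 4.33976152e-04 -2.25179669e-05 -3.28887095e-04]
```

Contact at tip z 0.0727, which is the expected button top (0.073) and 6 mm below the plate. Pressing on.

Request:
servo_tool(
  moves=[
    [255, [0.0002, 0, 0.0008], 0],
    [255, [0, 0, 0.0008], 0],
    [255, [0, 0, 0.0008], 0],
    [255, [0, 0, 0.0008], 0],
    [255, [0, 0, 0.0008], 0],
    [255, [0, 0, 0.0008], 0],
    [255, [0, 0, 0.0008], 0],
    [255, [0, 0, 0.0008], 0],
  ],
)

```text
time: 11.57
tool_pos: [0.537, -0.0961, 0.1714]
tcp_rot: [-0.032, -3.133, -0.008]
wrist_force: [-2.4, 0.1, 5.2]
width: 0.181
```

```bash
python3 -c "
from h import *
st=show();t=tip(st);print('tip',t)
"
```

```text
t 11.5667 pos [ 0.537  -0.0961  0.1714] F [-2.38  0.14  5.21] w 0.181 q [-0.22  0.1   1.96  0.    1.09 -1.78]
tool x [-0.9997  0.0206  0.0089] y [0.0207 0.9998 0.0051] z [-0.0088  0.0052 -0.9999]
tip [ 0.53378373 -0.09548366  0.07040297]
```

Request:
servo_tool(
  moves=[
    [255, [0.0002, 0, 0.0009], 0],
    [255, [0, 0, 0.0009], 0],
    [255, [0, 0, 0.0009], 0],
    [255, [0, 0, 0.0009], 0],
    [255, [0, 0, 0.0009], 0],
    [255, [0, 0, 0.0009], 0],
    [255, [0, 0, 0.0009], 0],
    [255, [0, 0, 0.0009], 0],
  ],
)

```text
time: 12.23
tool_pos: [0.537, -0.096, 0.1685]
tcp_rot: [-0.032, -3.134, -0.008]
wrist_force: [-2.4, -0.1, 8.5]
width: 0.175
```

```bash
python3 -c "
from h import *
st=show();t=tip(st);print('tip',t)
"
```

```text
t 12.2333 pos [ 0.537  -0.096   0.1685] F [-2.44 -0.1   8.5 ] w 0.175 q [-0.22  0.1   1.97  0.    1.08 -1.78]
tool x [-0.9998  0.0205  0.0078] y [0.0205 0.9998 0.0048] z [-0.0077  0.005  -1.    ]
tip [ 0.53389355 -0.09548759  0.06749475]
```

Force rises from 5 N to 8.5 N after about 5.2 mm of travel, so it's near the end stop. One more light push to confirm.

Request:
servo_tool(
  moves=[
    [255, [0.0002, 0, 0.001], 0],
    [255, [0, 0, 0.001], 0],
    [255, [0, 0, 0.001], 0],
    [255, [0, 0, 0.001], 0],
    [255, [0, 0, 0.001], 0],
    [255, [0, 0, 0.001], 0],
    [255, [0, 0, 0.001], 0],
    [255, [0, 0, 0.001], 0],
  ],
)

```text
time: 12.9
tool_pos: [0.537, -0.096, 0.1684]
tcp_rot: [-0.032, -3.134, -0.007]
wrist_force: [-3.0, 0.8, 8.5]
width: 0.179
```

```bash
python3 -c "
from h import *
st=show();t=tip(st);print('tip',t)
"
```

```text
t 12.9 pos [ 0.537  -0.096   0.1684] F [-3.01  0.85  8.55] w 0.179 q [-0.22  0.1   1.97  0.    1.08 -1.78]
tool x [-0.9998  0.0202  0.007 ] y [0.0203 0.9998 0.0046] z [-0.0069  0.0047 -1.    ]
tip [ 0.53398352 -0.09549583  0.0674406 ]
```

Hard stop at tip z 0.0674 with steady force, so it's fully in. Withdrawing straight up.

Request:
servo_tool(
  moves=[
    [255, [0, 0, -0.002], 0],
    [255, [0, 0, -0.003], 0],
    [255, [0, 0, -0.003], 0],
    [255, [0, 0, -0.004], 0],
    [255, [0, 0, -0.005], 0],
    [255, [0, 0, -0.008], 0],
    [255, [0, 0, -0.01], 0],
    [255, [0, 0, 0], 0],
  ],
)

```text
time: 13.57
tool_pos: [0.5369, -0.0961, 0.2046]
tcp_rot: [-0.032, -3.134, -0.008]
wrist_force: [1.3, -0.6, -0.3]
width: 0.181
```

Request:
servo_tool(
  moves=[
    [255, [-0.005, 0, -0.01], 0],
    [255, [-0.005, 0, -0.01], 0],
    [255, [-0.005, 0, -0.01], 0],
    [255, [-0.005, 0, 0], 0],
    [255, [0, 0, 0], 0],
    [255, [0, 0, 0], 0],
    [255, [0, 0, 0], 0],
    [255, [0, 0, 0], 0],
  ],
)

```text
time: 14.23
tool_pos: [0.5611, -0.097, 0.2399]
tcp_rot: [-0.032, -3.138, -0.006]
wrist_force: [0.0, 0.9, -0.8]
width: 0.178
```

```bash
python3 -c "
from h import *
W=snap('wrist',13);st=show();t=tip(st);print('tip',t)
p=[(k,proj(W,[.5333,-.0955,z])) for k,z in (('plate',.079),('btn out',.073),('in',.068))];print(p)
u,v=p[0][1].astype(int);im=W['pixels'][:,:,::-1]
cv2.imwrite('pics/c15.png',cv2.resize(im[v-40:v+70,u-70:u+70],None,fx=5,fy=5,interpolation=2))
S=snap('scene',13)
"
```

```text
t 14.2833 pos [ 0.5608 -0.0969  0.2397] F [ 0.01 -0.42 -0.72] w 0.175 q [-0.22  0.08  1.85  0.    1.22 -1.77]
tool x [-0.9998  0.0201  0.0042] y [0.0202 0.9998 0.0041] z [-0.0041  0.0042 -1.    ]
tip [ 0.55813013 -0.09646119  0.13872189]
[('plate', array([271.61203861, 168.00058205])), ('btn out', array([271.57304251, 166.92780904])), ('in', array([271.54172459, 166.06626057]))]
```

View pics/c15.png

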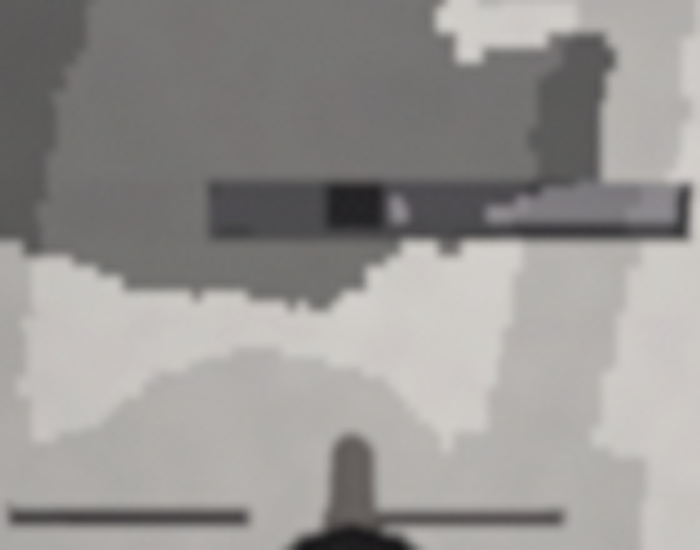

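```bash
python3 -c "
from h import *
for k in (9,10,13):
    W=dict(np.load(f'wrist{k}.npz'))
    for dy in (-.012,0,.012):
        u,v=np.round(proj(W,[.5333,-.0955+dy,.07 if dy==0 else .079])).astype(int)
        r=[]
        for vv in range(v-3,v+6):
            d=W['depth'][vv,u];X=W['R'].T@(np.linalg.inv(W['intrinsics'])@np.array([u,vv,1])*d-W['t']);r.append(round(X[2],4))
        print(k,dy,r)
"
```

```text
9 -0.012 [np.float64(0.0792), np.float64(0.0782), np.float64(0.0806), np.float64(0.0789), np.float64(0.0795), np.float64(0.0797), np.float64(0.079), np.float64(0.0792), np.float64(0.0797)]
9 0 [np.float64(0.0902), np.float64(0.0888), np.float64(0.073), np.float64(0.074), np.float64(0.0736), np.float64(0.0733), np.float64(0.0729), np.float64(0.0735), np.float64(0.0749)]
9 0.012 [np.float64(0.0804), np.float64(0.0801), np.float64(0.0793), np.float64(0.0785), np.float64(0.0794), np.float64(0.0799), np.float64(0.08), np.float64(0.0803), np.float64(0.0802)]
10 -0.012 [np.float64(0.0794), np.float64(0.0786), np.float64(0.0782), np.float64(0.0795), np.float64(0.0795), np.float64(0.0801), np.float64(0.0785), np.float64(0.0798), np.float64(0.0794)]
10 0 [np.float64(0.0891), np.float64(0.0902), np.float64(0.0895), np.float64(0.0731), np.float64(0.0733), np.float64(0.0724), np.float64(0.0722), np.float64(0.0747), np.float64(0.0727)]
10 0.012 [np.float64(0.0796), np.float64(0.0792), np.float64(0.08), np.float64(0.0793), np.float64(0.0794), np.float64(0.078), np.float64(0.0798), np.float64(0.0791), np.float64(0.0794)]
13 -0.012 [np.float64(0.0788), np.float64(0.0799), np.float64(0.0783), np.float64(0.0798), np.float64(0.0799), np.float64(0.0801), np.float64(0.0798), np.float64(0.0788), np.float64(0.0799)]
13 0 [np.float64(0.089), np.float64(0.068), np.float64(0.0672), np.float64(0.0687), np.float64(0.069), np.float64(0.0687), np.float64(0.0684), np.float64(0.0679), np.float64(0.0646)]
13 0.012 [np.float64(0.0794), np.float64(0.0782), np.float64(0.0787), np.float64(0.0792), np.float64(0.0805), np.float64(0.0791), np.float64(0.0793), np.float64(0.0794), np.float64(0.0794)]
```

Depth confirms it: the button's top went from 0.073 to 0.068, a full 5 mm, and the plate is at 0.079. Returning to the stand.

Request:
servo_tool(
  moves=[
    [255, [0, 0, -0.02], 0],
    [255, [0.002, 0.03, -0.01], 0],
    [255, [0.002, 0.04, 0], 0],
    [255, [0.002, 0.04, 0], 0],
    [255, [0.002, 0.04, 0], 0],
    [255, [0.002, 0.04, 0], 0],
    [255, [0.002, 0.03, 0], 0.04],
    [255, [0, 0.02, 0], 0.04],
  ],
)

```text
time: 15.0
tool_pos: [0.5521, 0.1466, 0.268]
tcp_rot: [-0.179, -3.126, -0.004]
wrist_force: [-0.8, -0.5, -0.4]
width: 0.176
```

Request:
servo_tool(
  moves=[
    [255, [0, 0.005, 0], 0.04],
    [255, [0, 0, 0], 0],
    [255, [0, 0, 0], 0],
    [255, [0, 0, 0], 0],
    [255, [0, 0, 0], 0],
    [255, [0, 0, 0], 0],
    [255, [0, 0, 0], 0],
    [255, [0, 0, 0], 0],
  ],
)

```text
time: 15.67
tool_pos: [0.5506, 0.1536, 0.2657]
tcp_rot: [-0.235, -3.118, -0.003]
wrist_force: [0.2, 0.2, -0.7]
width: 0.176
```

```bash
python3 -c "
from h import *
W=snap('wrist',14);st=show();t=tip(st);R=toolR(st);print('tip',t,'need',R.T@(np.array([.5415,.2286,.08])-t),need(st,[.5415,.2286,.1],[.1517,.9884])[0])
"
```

```text
t 15.7167 pos [0.5506 0.1536 0.2657] F [-0.44  0.42 -0.56] w 0.177 q [ 0.23  0.07  1.81  0.01  1.27 -1.2 ]
tool x [-0.9886  0.1499  0.0146] y [1.500e-01 9.887e-01 6.000e-04] z [-0.0144  0.0028 -0.9999]
tip [0.5468476  0.15420064 0.1647444 ] need [0.01520095 0.07270328 0.0850214 ] 0.0017630237508692304
```

View pics/wrist14.png

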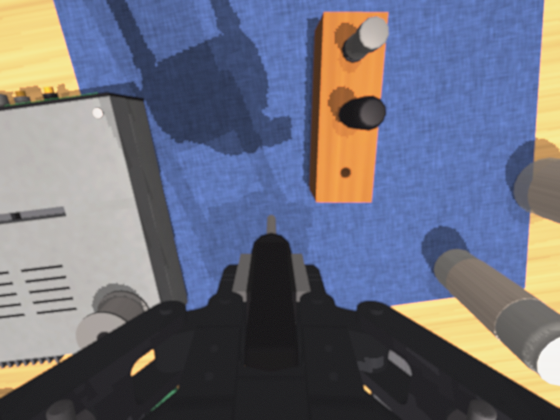

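Wrist view: the empty hole is at (345.5,172.5), the stand and other tools are undisturbed, and the probe is still held.

Request:
servo_tool(
  moves=[
    [255, [0.003, 0.015, 0], 0],
    [255, [0.003, 0.015, 0], 0],
    [255, [0.003, 0.015, 0], 0],
    [255, [0.003, 0.008, 0.01], 0],
    [255, [0, 0.003, 0.01], 0],
    [255, [0, 0, 0.01], 0],
    [255, [0, 0, 0], 0],
    [255, [0, 0, 0], 0],
  ],
)

```text
time: 16.38
tool_pos: [0.5471, 0.2089, 0.2323]
tcp_rot: [-0.242, -3.118, 0.0]
wrist_force: [1.3, -0.3, -0.5]
width: 0.177
```

```bash
python3 -c "
from h import *
W=snap('wrist',15);st=show();t=tip(st);R=toolR(st);print('tip',t,'need',R.T@(np.array([.5415,.2286,.07])-t),need(st,[.5415,.2286,.1],[.1517,.9884])[0])
W14=dict(np.load('wrist14.npz'));W6=dict(np.load('wrist6.npz'))
print(onz(W14,345.5,172.7,.065),tri([ray(W14,345.5,172.7),ray(W6,270.3,188.5)]),proj(W,[.5415,.2286,.065]),proj(W,tip(st,(.0023,0,.098))))
"
```

```text
t 16.4333 pos [0.5467 0.2087 0.2318] F [-0.41 -0.12 -0.55] w 0.181 q [ 0.32  0.12  1.82  0.01  1.22 -1.1 ]
tool x [-0.9879  0.1543  0.0155] y [ 0.1542  0.988  -0.002 ] z [-1.570e-02  5.000e-04 -9.999e-01]
tip [0.54280025 0.20910854 0.13087436] need [0.00334517 0.01917693 0.06089623] -0.002603235877645549
[0.54276695 0.22897276 0.065     ] (array([0.54221158, 0.22886664, 0.06463968]), [np.float64(0.0006323402115445958), np.float64(0.0006323402115444651)]) [292.16846135 190.2829418 ] [270.68740068 217.32219783]
```

View pics/wrist15.png

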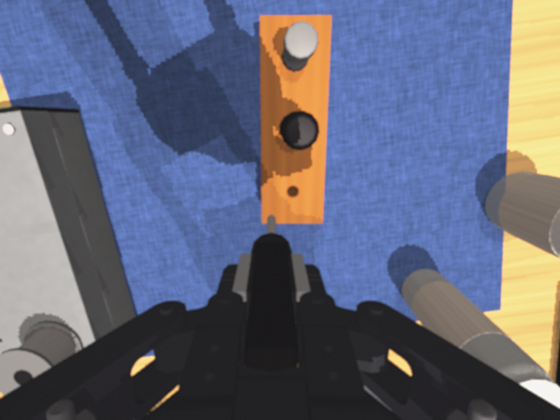

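Request:
servo_tool(
  moves=[
    [255, [0.001, 0.005, 0], 0],
    [255, [0.001, 0.005, 0], 0],
    [255, [0, 0.004, 0.004], 0],
    [255, [0, 0.002, 0.008], 0],
    [255, [0, 0, 0.008], 0],
    [255, [0, 0, 0.005], 0],
    [255, [0, 0, 0], 0],
    [255, [0, 0, 0], 0],
  ],
)

```text
time: 17.1
tool_pos: [0.5475, 0.2254, 0.2048]
tcp_rot: [-0.244, -3.118, 0.001]
wrist_force: [0.2, 0.3, -0.3]
width: 0.181
```

```bash
python3 -c "
from h import *
W=snap('wrist',16);st=show();t=tip(st);R=toolR(st);print('tip',t,'need',R.T@(np.array([.542,.2288,.07])-t),need(st,[.5415,.2286,.1],[.1517,.9884])[0])
print(proj(W,[.542,.2288,.065]),proj(W,tip(st,(.0023,0,.098))))
cv2.imwrite('pics/c16.png',cv2.resize(W['pixels'][150:260,200:340,::-1],None,fx=5,fy=5,interpolation=2))
"
```

```text
t 17.15 pos [0.5474 0.2253 0.2047] F [ 0.21 -0.24 -1.23] w 0.178 q [ 0.35  0.15  1.83  0.01  1.17 -1.07]
tool x [-0.9877  0.1559  0.0146] y [ 0.1559  0.9878 -0.0019] z [-1.470e-02  4.000e-04 -9.999e-01]
tip [0.54365162 0.22570472 0.10371123] need [0.00162041 0.00286307 0.03373326] -0.00427001491321799
[274.52571455 200.35551825] [271.00800084 217.85702638]
```

View pics/c16.png

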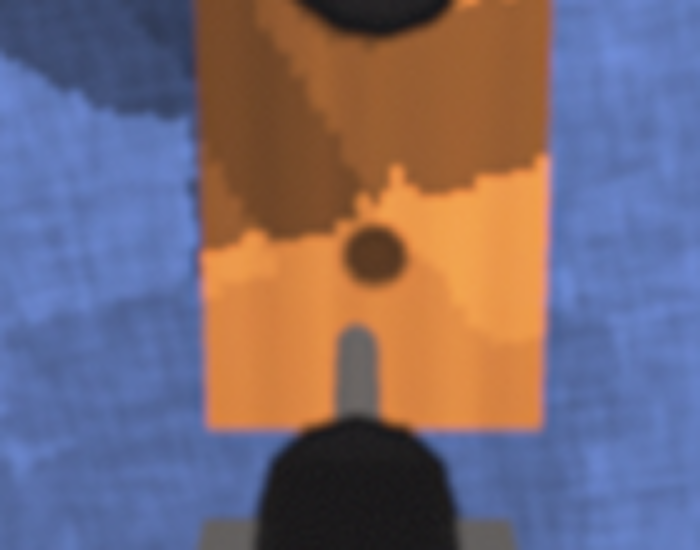

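Request:
servo_tool(
  moves=[
    [255, [0.001, 0.0012, 0], 0],
    [255, [0.0007, 0.0012, 0], 0],
    [255, [0, 0, 0.004], 0],
    [255, [0, 0, 0.004], 0],
    [255, [0, 0, 0.004], 0],
    [255, [0, 0, 0.004], 0],
    [255, [0, 0, 0], 0],
    [255, [0, 0, 0], 0],
  ],
)

```text
time: 17.82
tool_pos: [0.5463, 0.2281, 0.188]
tcp_rot: [-0.245, -3.119, 0.0]
wrist_force: [0.5, -0.3, -0.1]
width: 0.178
```

```bash
python3 -c "
from h import *
W=snap('wrist',17);st=show();t=tip(st,(.0017,0,.101));R=toolR(st);print('tip',t,'need',R.T@(np.array([.542,.2288,.07])-t),need(st,[.5415,.2286,.1],[.1517,.9884])[0])
print(proj(W,[.542,.2288,.065]),proj(W,tip(st,(.0017,0,.098))))
cv2.imwrite('pics/c17.png',cv2.resize(W['pixels'][150:260,200:340,::-1],None,fx=5,fy=5,interpolation=2))
"
```

```text
t 17.8667 pos [0.5461 0.2281 0.1878] F [-0.64 -0.3   0.18] w 0.179 q [ 0.35  0.17  1.85  0.01  1.14 -1.07]
tool x [-0.9876  0.1563  0.0135] y [ 0.1563  0.9877 -0.0013] z [-1.350e-02  8.000e-04 -9.999e-01]
tip [0.54307467 0.22841625 0.08683395] need [0.00089471 0.0002333  0.01684723] -0.004619322693363959
[271.40267589 207.61081018] [271.101098   218.64407473]
```

View pics/c17.png

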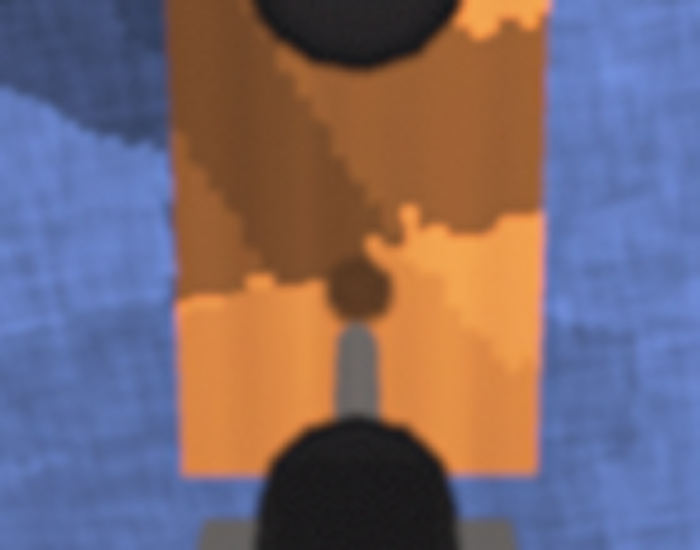

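Request:
servo_tool(
  moves=[
    [255, [0.0005, 0.0003, 0], 0],
    [255, [0, 0, 0.003], 0],
    [255, [0, 0, 0.003], 0],
    [255, [0, 0, 0.003], 0],
    [255, [0, 0, 0.003], 0],
    [255, [0, 0, 0], 0],
    [255, [0, 0, 0], 0],
    [255, [0, 0, 0], 0],
  ],
)

```text
time: 18.53
tool_pos: [0.5456, 0.2284, 0.1747]
tcp_rot: [-0.245, -3.119, 0.0]
wrist_force: [-0.3, 0.2, -1.2]
width: 0.179
```

```bash
python3 -c "
from h import *
W=snap('wrist',18);st=show();t=tip(st,(.0017,0,.101));R=toolR(st);print('tip',t,'need',R.T@(np.array([.542,.2288,.065])-t))
print(proj(W,[.542,.2288,.065]),proj(W,tip(st,(.0017,0,.098))))
cv2.imwrite('pics/c18.png',cv2.resize(W['pixels'][150:260,200:340,::-1],None,fx=5,fy=5,interpolation=2))
"
```

```text
t 18.5833 pos [0.5457 0.2285 0.1747] F [-0.    0.03  0.05] w 0.175 q [ 0.35  0.18  1.86  0.01  1.11 -1.06]
tool x [-0.9876  0.1564  0.0131] y [ 0.1564  0.9877 -0.0011] z [-0.0131  0.001  -0.9999]
tip [0.54265641 0.22884408 0.07377264] need [ 0.00052656 -0.0001366   0.00878043]
[271.0541811  213.33824076] [271.24930058 219.03194695]
```

View pics/c18.png

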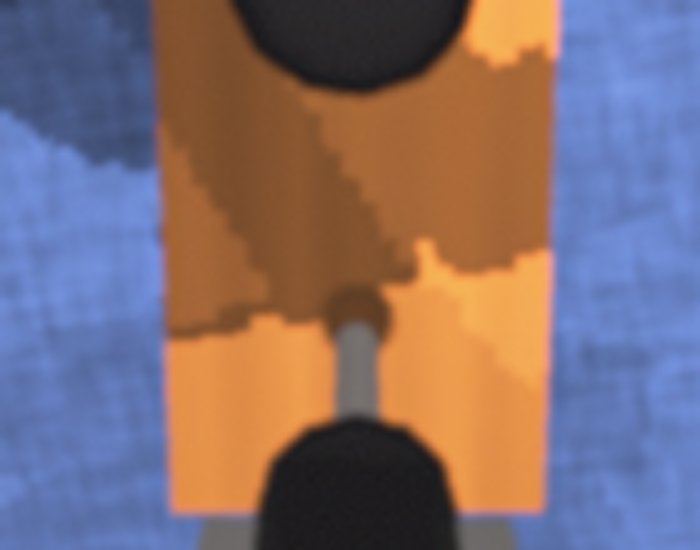

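Request:
servo_tool(
  moves=[
    [255, [0.0005, 0, 0.001], 0],
    [255, [0, 0, 0.003], 0],
    [255, [0, 0, 0.003], 0],
    [255, [0, 0, 0.003], 0],
    [255, [0, 0, 0.003], 0],
    [255, [0, 0, 0.003], 0],
    [255, [0, 0, 0], 0],
    [255, [0, 0, 0], 0],
  ],
)

```text
time: 19.25
tool_pos: [0.545, 0.2286, 0.1572]
tcp_rot: [-0.245, -3.119, -0.0]
wrist_force: [-0.7, -0.5, -0.4]
width: 0.177
```

```bash
python3 -c "
from h import *
W=snap('wrist',19);st=show();t=tip(st,(.0017,0,.101));R=toolR(st);print('tip',t,'need',R.T@(np.array([.542,.2288,.01])-t))
cv2.imwrite('pics/c19.png',cv2.resize(W['pixels'][150:260,200:340,::-1],None,fx=5,fy=5,interpolation=2))
"
```

```text
t 19.3 pos [0.5449 0.2286 0.1571] F [ 0.05  1.08 -1.51] w 0.179 q [ 0.35  0.19  1.88  0.01  1.08 -1.06]
tool x [-0.9876  0.1564  0.0129] y [ 0.1564  0.9877 -0.001 ] z [-0.0129  0.001  -0.9999]
tip [0.54193072 0.22897551 0.05615968] need [-0.00069045 -0.00011572  0.04615476]
```

View pics/c19.png

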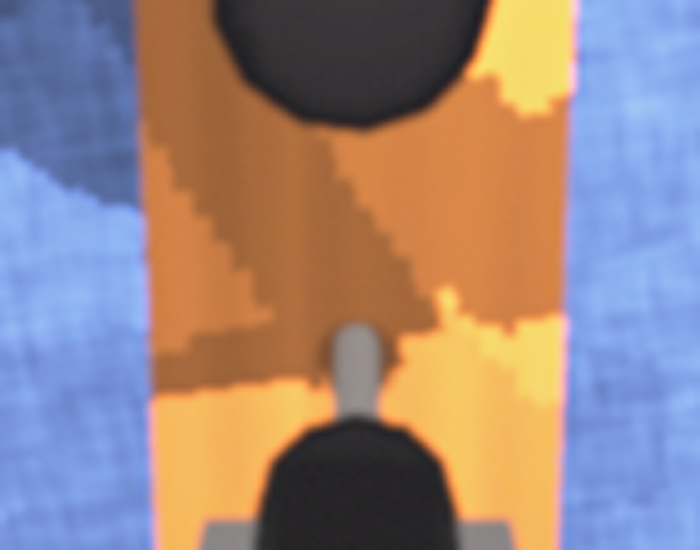

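```bash
python3 -c "
from h import *
W=dict(np.load('wrist19.npz'))
f=lambda X:((proj(W,X)-[200,150])*5).round(0)
for n,X in dict(c=[.542,.2288,.065],near=[.537,.2296,.065],far=[.547,.228,.065],tip=[.5419,.229,.056],tiph=[.5419,.229,.067]).items(): print(n,f(X))
im=W['pixels'][205:235,255:290,::-1];cv2.imwrite('pics/c20.png',cv2.resize(im,None,fx=16,fy=16,interpolation=0))
D=W['depth']
for u,v in [(271,215),(271,217),(271,219),(271,222),(271,226),(262,222)]:
  print(u,v,(W['R'].T@(np.linalg.inv(W['intrinsics'])@np.array([u,v,1])*D[v,u]-W['t'])).round(4))
"
```

```text
c [354. 357.]
near [354. 321.]
far [354. 392.]
tip [356. 337.]
tiph [356. 361.]
271 215 [0.5386 0.2294 0.0613]
271 217 [0.5386 0.2294 0.0662]
271 219 [0.539  0.2294 0.0692]
271 222 [0.5393 0.2293 0.0749]
271 226 [0.5392 0.2293 0.0832]
262 222 [0.5413 0.2228 0.0654]
```

View pics/c20.png

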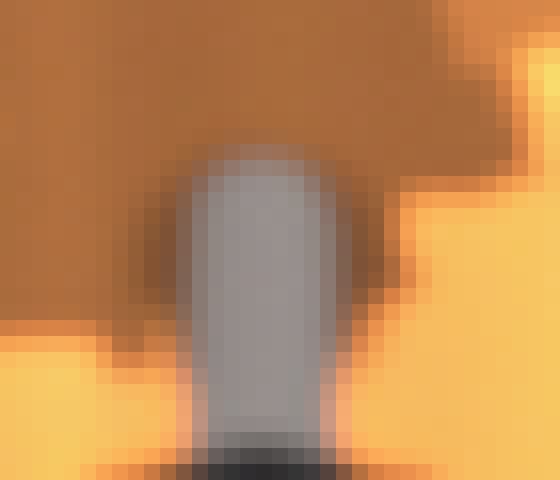

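Depth reads the shaft's end at 0.061, below the stand's top and centred in the hole. Lowering further.

Request:
servo_tool(
  moves=[
    [255, [0, 0, 0.004], 0],
    [255, [0, 0, 0.005], 0],
    [255, [0, 0, 0.005], 0],
    [255, [0, 0, 0.005], 0],
    [255, [0, 0, 0.005], 0],
    [255, [0, 0, 0.005], 0],
    [255, [0, 0, 0], 0],
    [255, [0, 0, 0], 0],
  ],
)

```text
time: 19.97
tool_pos: [0.5443, 0.2286, 0.1246]
tcp_rot: [-0.245, -3.119, 0.0]
wrist_force: [-0.8, 0.2, -0.1]
width: 0.179
```

```bash
python3 -c "
from h import *
st=show();t=tip(st,(.0017,0,.101));R=toolR(st);print('tip',t,'need',R.T@(np.array([.542,.2288,.01])-t))
"
```

```text
t 19.9667 pos [0.5443 0.2286 0.1246] F [-0.79  0.16 -0.11] w 0.179 q [ 0.35  0.23  1.91  0.01  1.02 -1.06]
tool x [-0.9876  0.1564  0.0133] y [ 0.1564  0.9877 -0.0013] z [-1.330e-02  8.000e-04 -9.999e-01]
tip [0.54131947 0.22890905 0.02363138] need [-8.70649417e-04  1.60157194e-05  1.36209860e-02]
```

Request:
servo_tool(
  moves=[
    [255, [0, 0, 0.003], 0],
    [255, [0, 0, 0.003], 0],
    [255, [0, 0, 0.002], 0],
    [255, [0, 0, 0.001], 0],
    [255, [0, 0, 0.001], 0],
    [255, [0, 0, 0.001], 0],
    [255, [0, 0, 0.001], 0],
    [255, [0, 0, 0.001], 0],
  ],
)

```text
time: 20.63
tool_pos: [0.5449, 0.2288, 0.1115]
tcp_rot: [-0.246, -3.12, -0.001]
wrist_force: [-3.0, -1.6, 8.1]
width: 0.176
```

```bash
python3 -c "
from h import *
st=show();t=tip(st,(.0017,0,.101));R=toolR(st);print('tip',t,'need',R.T@(np.array([.542,.2288,.01])-t))
W=snap('wrist',20)
"
```

```text
t 20.6333 pos [0.5449 0.2288 0.1115] F [-3.   -1.64  8.11] w 0.176 q [ 0.35  0.24  1.91  0.01  0.99 -1.06]
tool x [-0.9876  0.1564  0.0119] y [ 1.564e-01  9.877e-01 -5.000e-04] z [-0.0119  0.0014 -0.9999]
tip [0.54199887 0.22924111 0.0105252 ] need [-7.63703370e-05 -4.35235865e-04  5.24541736e-04]
```

View pics/wrist20.png

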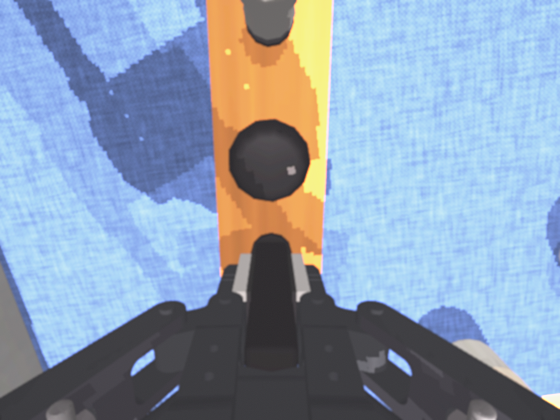

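Collar is on the stand (8 N up-force at tip z 0.0105). Releasing, then backing straight up.

Request:
servo_tool(
  moves=[
    [200, [0, 0, 0], 0],
    [120, [0, 0, 0], 0],
    [0, [0, 0, 0], 0],
    [0, [0, 0, 0], 0],
    [0, [0, 0, 0], 0],
    [0, [0, 0, 0], 0],
    [0, [0, 0, 0], 0],
    [0, [0, 0, 0], 0],
  ],
)

```text
time: 21.35
tool_pos: [0.5455, 0.2291, 0.112]
tcp_rot: [-0.246, -3.122, -0.002]
wrist_force: [-1.5, 0.1, 1.0]
width: 0.995
```

```bash
python3 -c "
from h import *
st=show();W=snap('wrist',21)
"
```

```text
t 21.35 pos [0.5455 0.2291 0.112 ] F [-1.53  0.15  1.01] w 0.995 q [ 0.35  0.24  1.91  0.01  0.99 -1.06]
tool x [-0.9876  0.1564  0.0104] y [1.564e-01 9.877e-01 3.000e-04] z [-0.0103  0.002  -0.9999]
```

View pics/wrist21.png

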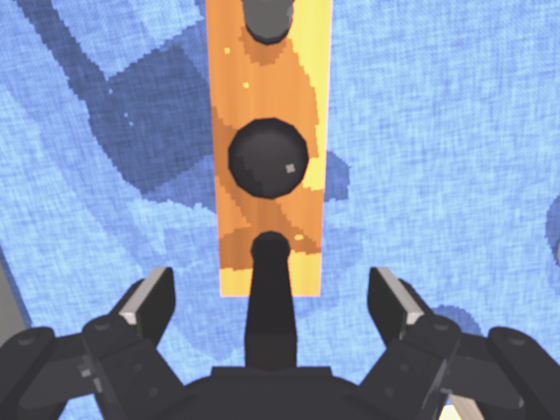

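Jaws are clear of the handle on both sides and the probe stands free at (271,300). Moving straight up.

Request:
servo_tool(
  moves=[
    [0, [0, 0, -0.01], 0],
    [0, [0, 0, -0.02], 0],
    [0, [0, 0, -0.025], 0],
    [0, [0, 0, -0.025], 0],
    [0, [0, 0, -0.025], 0],
    [0, [0, 0, -0.025], 0],
    [0, [-0.02, 0, -0.01], 0],
    [0, [-0.02, 0, 0], 0],
  ],
)

```text
time: 22.07
tool_pos: [0.5826, 0.2225, 0.2606]
tcp_rot: [-0.242, -3.116, 0.001]
wrist_force: [-0.5, -0.2, -0.0]
width: 1.0
```

Request:
servo_tool(
  moves=[
    [0, [-0.02, 0, 0], 0],
    [0, [-0.02, 0, 0], 0],
    [0, [0, 0, 0], 0],
    [0, [0, 0, 0], 0],
    [0, [0, 0, 0], 0],
    [0, [0, 0, 0], 0],
    [0, [0, 0, 0], 0],
    [0, [0, 0, 0], 0],
  ],
)

```text
time: 22.73
tool_pos: [0.6259, 0.2163, 0.2682]
tcp_rot: [-0.243, -3.125, -0.004]
wrist_force: [0.3, -0.0, -0.2]
width: 0.999
```

```bash
python3 -c "
from h import *
st=show();W=snap('wrist',22);S=snap('scene',22)
im=W['pixels'][:,:,::-1];s=cv2.resize(S['pixels'][80:300,180:440,::-1],None,fx=3,fy=2.6)
cv2.imwrite('pics/c22.png',s)
"
```

```text
t 22.7333 pos [0.6259 0.2163 0.2682] F [ 0.29 -0.01 -0.15] w 0.999 q [ 0.29  0.24  1.62  0.01  1.3  -1.12]
tool x [-0.988   0.1546  0.0076] y [0.1546 0.988  0.0021] z [-0.0072  0.0032 -1.    ]
```

View pics/wrist22.png

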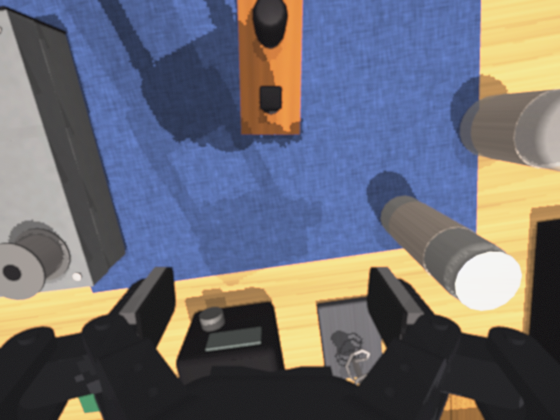

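View pics/c22.png

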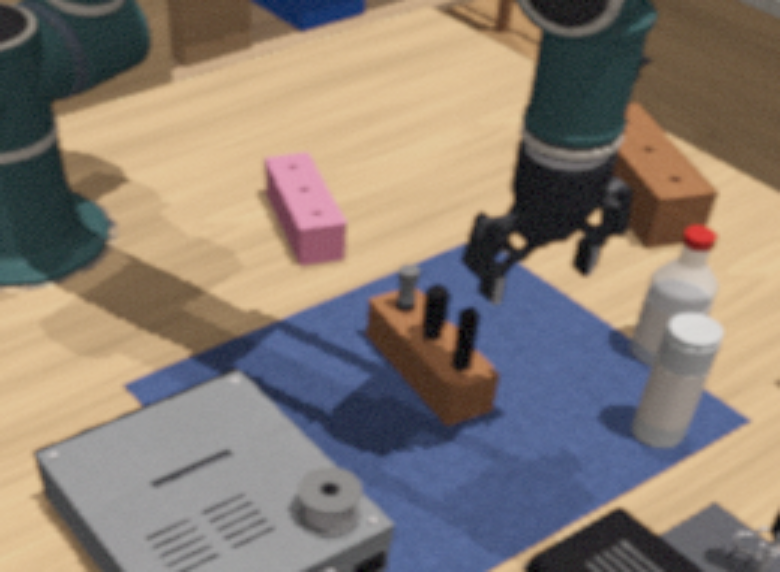

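Probe stands upright at wrist (270,98) and everything else looks in place. Last numeric check, then I'll hand in.

```bash
python3 -c "
from h import *
W=dict(np.load('wrist22.npz'));S=dict(np.load('scene22.npz'))
s=(180+469/3,80+314/2.6)
print(tri([ray(W,270.5,101),ray(S,*s)]),onz(W,270.5,101,.15))
D=W['depth']
for v in (94,97,100,103,106): print((W['R'].T@(np.linalg.inv(W['intrinsics'])@np.array([270,v,1])*D[v,270]-W['t'])).round(4))
T0=dict(np.load('scene0.npz'));d=np.abs(T0['pixels'].astype(int)-S['pixels']).max(2)
for n,X in dict(reel=[.665,0,.12]).items(): print(n,proj(S,X))
from workcell import bot
print(bot.finish_job())
"
```

```text
(array([0.54529576, 0.22832272, 0.14605338]), [np.float64(0.0003985599020269689), np.float64(0.00039855990202683164)]) [0.54575465 0.22856191 0.15      ]
[0.5412 0.2289 0.1494]
[0.5431 0.2286 0.1496]
[0.5451 0.2283 0.15  ]
[0.547  0.228  0.1507]
[0.549  0.2277 0.1505]
reel [297.77730445 271.33950595]
the job is handed in; nothing more can be done
None
```

The breaker is pressed fully in, and the probe is back upright in its own hole of the tool stand, released. The job was handed in at about 23 s of the 64 s allowed; no verdict was reported.

- **Finding the hole:** I took the square-handled probe from the far hole of the small brown stand. The wrist camera could see the access hole through the slot, 15.6 mm from the slot's centre towards -y, so I went straight in and did not need to slide along the plate.
- **Pressing the breaker:** The probe touched the button at its expected height and moved it about 5 mm to a hard stop. The highest push I read was about 8.5 N, against the 25 N limit. Depth images show the button's top going from 0.073 to 0.068 m, which is the full 5 mm.
- **Returning the probe:** The collar met the stand with about 8 N when the tip was 10.5 mm above its underside. The handle's top then read 0.150 m by depth, as expected.
- **Small disagreement:** Intersecting two views gave a handle top of 0.146 m instead of 0.150 m; I trust the depth reading, because the scene pixel was only read off by eye. The handle's top also sits about 3 mm off the hole's axis, so the probe leans by roughly 0.02 to 0.03 rad, against the 0.12 rad limit.
- **Everything else:** The gripper was open and well clear. In the last pictures the other two tools, the reel, the flask and the spray can look where they were. I did not re-measure them, and I did not look again at the multimeter, pliers or screw tray, which the arm never went near.

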